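# Pack the filed sample strips into their carrier

### The job

Pack the sample strips for the client visit: lift the lever of the file so that its rings spring open, then lay every strip, those filed on the posts and those lying on the desk, flat in one pile in the carrier's well. Swing the carrier's keeper bar shut over the pile until it clicks home, press the file's lever fully down again so that the rings are closed, and leave the other things on the desk where they are.

Things in the scene. Friction and masses are not known exactly. Their poses are not given: they have to be found in the camera images.
- file: A5 lever arch file lying open, flat and fixed on the desk. Origin: on the desk, midway between its two posts; y along the spine, z up. Cover panels 3 mm thick: back cover x = -135 to +55 mm, 50 mm spine, front cover out to x = +300 mm, all y = -125 to +125 mm. A steel plate (x -17 to +55, y -75 to +75 mm, top 10 mm above the desk) carries the posts, arches and lever.
- post_tops (a point): midway between the tops of the file's two fixed upright posts, 48 mm above the desk. Posts 5 mm thick, at x = 0, y = +40 and -40 mm of the file. Filed strips lie flat on the steel plate in a pile over the posts, centre near x = -10 mm of the file, length along y, with 4 mm play; once the rings are open they lift straight off, gripped across their 50 mm between the posts.
- arch_wire (a point): middle of the hinge line of the two wire arches, at x = +48 mm of the file, 10 mm above the desk, along y. The arches (4 mm wire, at y = +40 and -40 mm) curve over to the post tops, crest 55 mm above the desk: shut, they lock the strips on. The lever springs them back by 0.65 rad: then their tips are at x = +34 mm and nothing of them is higher than 75 mm.
- lever (a joint): the file's lever, rad. 0 = down, lying towards the file's -y, 0.10 rad above level, rings closed; 1.45 = lifted upright, rings open. The arches are geared to it. Over-centre spring: from below about 0.5 it springs shut to 0, from above about 1.0 it springs fully open, and it stays at either end; lifting or pressing it past the middle takes up to 8 N at the tip.
- lever_tip (a point): middle of the lever's thick end: a steel block 16 mm wide (along the file's x), 20 mm long, 8 mm thick, 60 mm from the lever's hinge; 30 mm above the desk when down, 84 mm when upright. Can be pinched across its 16 mm from above.
- lever_hinge (a point): the lever's hinge, at x = +30, y = -54 mm of the file, 24 mm above the desk; its axis is the file's x, so the lever swings in the file's y-z plane through this point.
- carrier: sample carrier, fixed on the desk. Origin: on the desk under the centre of its well; z up. Plywood base 90 (x) by 180 mm (y), 8 mm thick; aluminium end walls and corner pieces, tops 61 mm above the desk, enclose a well 64 (x) by 134 mm (y) for a flat pile of up to five strips, length along y, either way round. Its long sides are open from y = -45 to +45 mm for the fingers.
- carrier_well (a point): centre of the well's floor, 8 mm above the desk; axes as the carrier's. The outer end blocks of the carrier reach to y = +87.5 and -87.5 mm.
- keeper (a joint): the carrier's flat steel keeper bar (16 wide, 160 long, 6 mm thick, underside 62 mm above the desk), turning level on a pin at the well's +y end, rad. 0 = shut, along -y over the well; grows towards +x (1.57: along +x), limit 1.9. Stays where left. In the last 0.2 rad its end rides over a spring ball (up to about 10 N at the knob), which snaps up behind it at 0; not home it reads 0.04 or more.
- keeper_knob (a point): middle of the brass knob on the keeper bar, an upright cylinder 14 mm thick, 26 mm high (68 to 94 mm above the desk, this point 81 mm up), 125 mm from the pin.
- keeper_hinge (a point): the keeper's upright pin, at x = 0, y = +80 mm of the carrier, 65 mm above the desk.
- strip1_center (a point): sample strip, 50 mm (its x) by 120 mm (y) by 10 mm thick (z), 50 to 100 g, two 14 mm holes through it at x = +10, y = +40 and -40 mm. This point: its centre, half-way up. It starts filed on the posts of the file (if present); which of the three are there varies.
- strip2_center (a point): sample strip, 50 mm (its x) by 120 mm (y) by 10 mm thick (z), 50 to 100 g, two 14 mm holes through it at x = +10, y = +40 and -40 mm. This point: its centre, half-way up. It starts filed on the posts of the file (if present); which of the three are there varies.
- strip3_center (a point): sample strip, 50 mm (its x) by 120 mm (y) by 10 mm thick (z), 50 to 100 g, two 14 mm holes through it at x = +10, y = +40 and -40 mm. This point: its centre, half-way up. It starts filed on the posts of the file (if present); which of the three are there varies.
- strip4_center (a point): sample strip, 50 mm (its x) by 120 mm (y) by 10 mm thick (z), 50 to 100 g, two 14 mm holes through it at x = +10, y = +40 and -40 mm. This point: its centre, half-way up. It starts lying flat on the desk beyond the carrier (if present).
- strip5_center (a point): sample strip, 50 mm (its x) by 120 mm (y) by 10 mm thick (z), 50 to 100 g, two 14 mm holes through it at x = +10, y = +40 and -40 mm. This point: its centre, half-way up. It starts lying flat on the desk in the middle, between file and carrier, its length pointing away from the robot (if present).
- stapler: a brass desk stapler, 128 mm long, 45 mm high, beyond the middle of the desk; not part of the job, leave alone. Origin: centre of its underside.
- tape_measure: a black tape measure, 40 x 36 x 56 mm high, in the middle near the robot; leave alone. Origin: centre of its underside.
- pencil_cup: a brass cup of pencils, 72 mm wide, 190 mm high with pencils, on the left; leave alone. Origin: centre of its underside.
- clip_dish: a small white dish of paper clips, 90 mm wide, on the right; leave alone. Origin: centre of its underside.
- desk_block: a plain dark wooden block, 150 x 22 x 34 mm, on the right; leave alone. Origin: centre of its underside.
- mug: a white mug, 80 mm wide, 90 mm high, on the left; leave alone. Origin: centre of its underside.
There are look-alikes about, which are no part of the job. What is shaped like the part that bears strip3_center but turquoise is not meant.

How it is judged:
On the way, in this order (a step that is already met when the one before it is completed fails the run):
1. the file's lever is lifted and its rings have sprung open (value of joint lever above 1.3 rad), for 0.2 s.
2. every strip lies flat in the carrier's well (x of strip1_center in the frame of carrier_well between -0.014 and 0.014 m and y of strip1_center in the frame of carrier_well between -0.014 and 0.014 m and z of strip1_center in the frame of carrier_well between 0 and 0.052 m and angle between the z axis of each of strip1_center, strip2_center, strip3_center, strip4_center, strip5_center and the z axis of carrier_well, either way round below 0.12 rad and x of strip2_center in the frame of carrier_well between -0.014 and 0.014 m and y of strip2_center in the frame of carrier_well between -0.014 and 0.014 m and z of strip2_center in the frame of carrier_well between 0 and 0.052 m and x of strip3_center in the frame of carrier_well between -0.014 and 0.014 m and y of strip3_center in the frame of carrier_well between -0.014 and 0.014 m and z of strip3_center in the frame of carrier_well between 0 and 0.052 m and x of strip4_center in the frame of carrier_well between -0.014 and 0.014 m and y of strip4_center in the frame of carrier_well between -0.014 and 0.014 m and z of strip4_center in the frame of carrier_well between 0 and 0.052 m and x of strip5_center in the frame of carrier_well between -0.014 and 0.014 m and y of strip5_center in the frame of carrier_well between -0.014 and 0.014 m and z of strip5_center in the frame of carrier_well between 0 and 0.052 m), for 0.2 s.
At the end, for the whole second after the job is handed in: every strip that is present lies flat (within 0.12 rad) in the carrier's well, its centre within 14 mm of the well's centre along x and y and under the keeper; the keeper bar is home in its detent (below 0.03 rad); the lever is down (below 0.08 rad), so the rings are closed (all of step 2 and value of joint keeper below 0.03 rad and value of joint lever below 0.08 rad); the robot touches nothing.
It fails at once if a bystander (stapler, tape measure, pencil cup, clip dish, wooden block or mug) is pushed more than 40 mm away (distance of any of stapler, tape_measure, pencil_cup, clip_dish, desk_block, mug from where it was at the start of the episode above 0.04 m).
It fails at once if a bystander is tipped over (angle between any of stapler, tape_measure, pencil_cup, clip_dish, desk_block, mug's own z axis and vertical above 0.6 rad).
Of strip1, strip2, strip3 only 2 to 3 are there at a start; the rules pass over those that are not, and their reading is None.
Of strip4, strip5 only 1 to 2 are there at a start; the rules pass over those that are not, and their reading is None.
At some moment in a run one of strip4, strip5 may be knocked a few centimetres aside while the robot is not near it.
Once in a run the grip may slacken for a moment while it holds something.
It also fails if it takes over 210 s, if anything falls off the work surface, if the arm or the gripper's body presses on something with over 40 N, if the wrist force passes 120 N, or if a joint passes its speed limit or range.

### The arm

A 6-joint arm with a two-finger parallel gripper is mounted at the origin on the work surface. World frame = base frame: x ahead of the robot, y to its left, z up, the work surface at z = 0. Lengths are in m, angles in rad, forces in N, time in s.
With the tool pointing down it reaches from about 0.225 to 0.725 m from the base axis. Payload 3.1 kg.
Tool frame: the origin (TCP) lies on the mounting face of the last link; the fingertips stand 173 mm ahead of it and the grasp point (between the pads) lies 155 mm ahead of it; z points along the fingers, y is the line along which they close (so a half turn about z gives the same grasp; the last joint's range is limited). The gripper opens to 85 mm and grips with 20 to 120 N. Pads are 22 mm wide; open, the fingers measure 114 mm over their backs; the gripper's body (76 mm by 85 mm) begins 54 mm behind the grasp point. The pads swing forward as they close: fully open they stand 13 mm farther back than shut.
Start: joints at [-1.379, 0.048, 0.099, 1.622, 0, 1.443], TCP at [0.165, -0.498, 0.405] pointing down, gripper open.
Joint ranges: [-2.91, 2.91], [-0.99, 1.94], [-1.21, 1.42], [-2.12, 2.29], [-1.49, 1.47], [-3.14, 3.14]. Speed limits (rad/s): [2.79, 2.79, 3.14, 3.14, 3.14, 3.14].

### API

Orientations are given as a unit quaternion [w, x, y, z].
In Python, from station import robot, eyes, close_job gives the robot as it stands.
- The arm moves only by the shell command python3 -m handwheel 'ROWS' [FORCE]. ROWS is text: rows parted by semicolons, each of 7 numbers parted by spaces: the shift along the tool's x, y, z in cm, then the turn, a rotation vector about the tool's x, y, z in rad, then the gripper's target within -1 to 1 (fully open at 1, half-way at 0, shut at -1). A call has 1 to 5 rows; each row shifts and turns the commanded pose from where the row before left it, along the tool's axes as they then stand; what a row does not reach is not made up. A row lasts 1/12 s, in which the tool goes at most 41.7 mm and 7.16 degrees, less where a joint would pass 70% of its speed; a pose out of reach is approached as far as the arm can. A call with a gripper value outside its range is refused whole. The fingers move at their own pace and stop on an object; FORCE is the grip in N (left out, the last holds). Time passes only in rows, so rows that do not move let the fingers close. It gives the time, the measured TCP pose, the force, the opening and the grip force at its end, in the units of the state.
- robot.read_state(): the state, without advancing time (a new reading comes with each control period).
- eyes.get_image(name): name is "scene" or "top" or "wrist"; returns a dict with "pixels" (480x640x3 uint8, red, green, blue), "fx", "fy", "cx", "cy" (pixels), "view" (4x4, takes a point from world to camera coordinates); the wrist camera has in their place "mount" (4x4, takes a point from camera to tool coordinates, whose origin is the TCP and whose axes are the flange's). Camera axes: x right, y up, looking along -z (the intrinsics and any distortion apply to the point x, -y, -z); pixel columns grow to the right and rows downward; lengths in m; the calibration is good to about 2 mm. The wrist camera is an equidistant fisheye: a pixel r from the principal point sees the ray r / f radians off the axis. A picture is of the moment at which its call begins: read the wrist's pose just before it. There is no depth.
- close_job(): hands the job in; it is judged then, once.
Trained networks look in the newest picture that a camera, given by its name, has taken for a name from the list of things; names that differ only in an ending like _2 or _b are one class to them, and where a whole thing is asked for, a point or a joint stands for the part that bears it (a point fixed in the world has none). Each returns a list of dicts, best first, with "p" (0 to 1); they miss things now and then, are a little off and sometimes report something else, mostly with a low value. They report only what shows in the picture. A call takes as long as a camera call. They do not tell look-alikes from the thing itself.
- eyes.recognise(thing, camera): "point" ([row, column] in pixels, amid what is visible of it).
The state is a dict: "clock": time; "q": joint angles; "joint_vel": joint speeds; "joint_efforts": joint torques, N m; "tcp_pos": TCP position; "ee_rot": TCP orientation; "ft_force": force on the tool from outside, world axes, zero at the start; "moment": the same for the moment, N m; "finger_gap": finger opening in m; "finger_force": force on a finger pad.
Only numpy, scipy, OpenCV 4.12 (cv2) and the standard library are available. Lean on these libraries where they do the work, as an engineer would, in place of code of your own. Each camera call takes 0.05 s, during which the arm holds its last target. There are 200 camera calls.

## Working session

There is one attempt and no reset: what is moved stays moved. The work goes in short steps, Python scripts to look and compute and a shell command to move; the robot and the scene stay as the last step left them, time stands still between calls to the robot, and variables do not carry over. Pictures are saved under pics/ and viewed, at most 14 in all, crops included, and the job is handed in when it is done.

```bash
ls; mkdir -p pics; python3 - <<'E'
from station import robot, eyes
import cv2
s=robot.read_state(); print({k:(v if not hasattr(v,'__len__') else [round(float(x),4) for x in v]) for k,v in s.items()})
for c in ("top","scene"):
    im=eyes.get_image(c); cv2.imwrite(f"pics/{c}0.png",im["pixels"][:,:,::-1])
    print(c,im["fx"],im["fy"],im["cx"],im["cy"],[k for k in im]); print(im["view"])
    for t in ["file","post_tops","arch_wire","lever","lever_tip","lever_hinge","carrier","carrier_well","keeper","keeper_knob","keeper_hinge","strip1_center","strip4_center","stapler","tape_measure"]:
        try:
            r=eyes.recognise(t,c); print(t,[(round(d["p"],2),[round(x) for x in d["point"]]) for d in r][:6])
        except Exception as e: print(t,e)
E
```

```text
pics
{'clock': 0.0, 'q': [-1.3788, 0.0488, 0.0976, 1.622, -0.0, 1.443], 'joint_vel': [-0.0004, -0.0006, 0.001, 0.0001, -0.0018, 0.0012], 'joint_efforts': [-0.0002, -33.8781, 32.0016, 0.0201, -0.0, 0.0], 'tcp_pos': [0.165, -0.4982, 0.4035], 'ee_rot': [-0.0012, 0.9872, 0.1592, -0.0001], 'ft_force': [-0.5473, 0.6694, 0.0529], 'moment': [0.0101, 0.0235, -0.0274], 'finger_force': 0.0, 'finger_gap': 0.08504965231463349}
top 594.5404927234237 594.5404927234237 321.238582370304 244.45741910890015 ['pixels', 'fx', 'fy', 'cx', 'cy', 'view']
[[-1.57978694e-02 -9.99875204e-01 -5.61997892e-05 -8.33041174e-03]
 [ 9.91500465e-01 -1.56728093e-02  1.29155687e-01 -4.91617274e-01]
 [-1.29140450e-01  1.98466256e-03  9.91624327e-01 -1.65842151e+00]
 [ 0.00000000e+00  0.00000000e+00  0.00000000e+00  1.00000000e+00]]
file [(0.84, [223, 388])]
post_tops [(0.83, [222, 387])]
arch_wire [(0.71, [221, 393])]
lever [(0.48, [248, 420])]
lever_tip [(0.54, [245, 421])]
lever_hinge [(0.8, [223, 388]), (0.65, [247, 420]), (0.5, [225, 214]), (0.23, [278, 315])]
carrier [(0.6, [253, 233])]
carrier_well [(0.57, [258, 23
[... 531 characters left out ...]
3538023 -1.73333791]
 [ 0.          0.          0.          1.        ]]
file [(0.83, [284, 231])]
post_tops [(0.88, [284, 227]), (0.61, [255, 389])]
arch_wire [(0.94, [288, 231])]
lever [(0.68, [251, 205])]
lever_tip [(0.47, [250, 203])]
lever_hinge [(0.79, [284, 229]), (0.28, [253, 394])]
carrier [(0.83, [254, 393])]
carrier_well [(0.76, [255, 392]), (0.45, [283, 231])]
keeper [(0.74, [261, 419])]
keeper_knob [(0.64, [262, 420]), (0.46, [285, 230])]
keeper_hinge [(0.81, [254, 394])]
strip1_center [(0.57, [248, 227]), (0.24, [258, 418])]
strip4_center [(0.69, [298, 381]), (0.51, [263, 417])]
stapler [(0.76, [340, 307]), (0.2, [300, 379])]
tape_measure [(0.7, [234, 482]), (0.64, [231, 312])]
```

```bash
python3 - <<'E'
import cv2
a=cv2.imread("pics/top0.png")[110:350,150:470]; cv2.imwrite("pics/top0c.png",cv2.resize(a,None,fx=2.5,fy=2.5,interpolation=cv2.INTER_CUBIC))
a=cv2.imread("pics/scene0.png")[190:370,150:500]; cv2.imwrite("pics/scene0c.png",cv2.resize(a,(800,411),interpolation=cv2.INTER_CUBIC))
E
```

```text
(no output)
```

View pics/top0c.png

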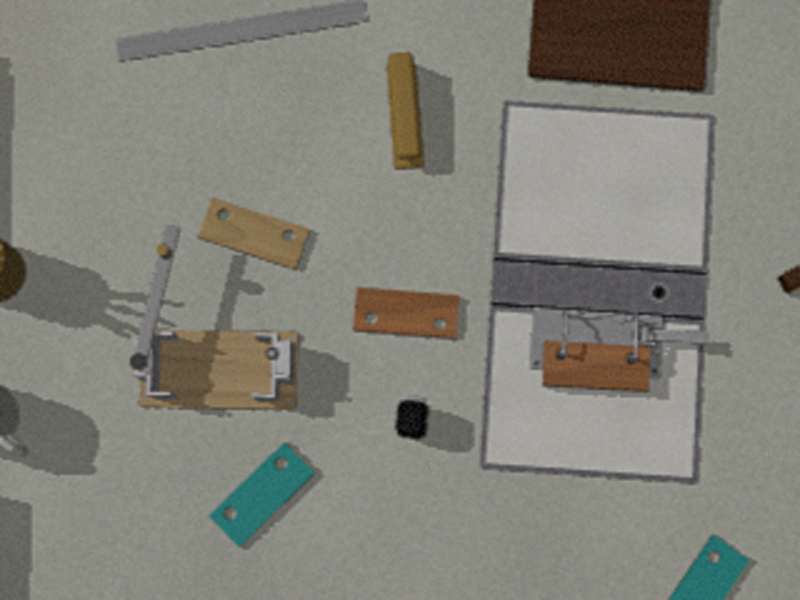

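View pics/scene0c.png

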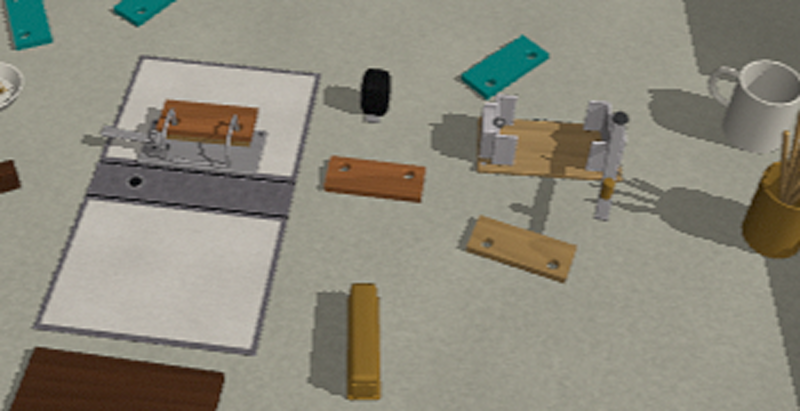

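View pics/top0.png

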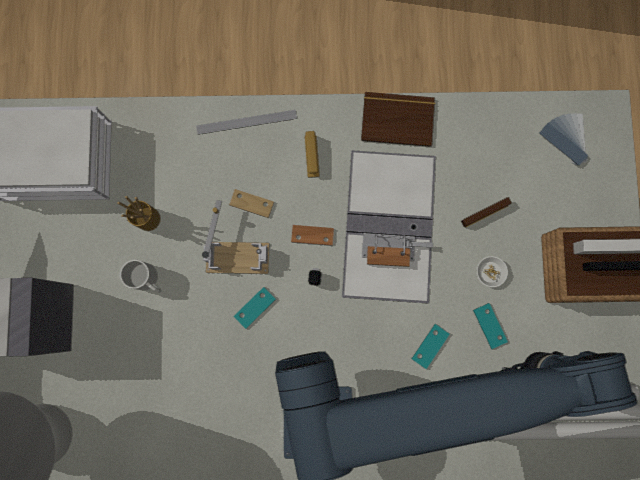

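The pictures show the file with a cherry strip pile at top px (255,388), lever tip near (245,421), and carrier at (258,236) with its keeper swung out. Strip candidates on the desk: maple at (203,252), cherry at (235,313), and turquoise at (308,256), (346,431) and (326,491). The two wooden ones are strips 4 and 5; the turquoise ones are look-alikes. The 2.5x crop confirms this.

```bash
cat > h.py <<'E'
import numpy as np, cv2
from station import robot, eyes
from scipy.spatial.transform import Rotation as R
def pose():
    s=robot.read_state(); w,x,y,z=s["ee_rot"]; return np.array(s["tcp_pos"]),R.from_quat([x,y,z,w]).as_matrix(),s
def unproj(im,pts,z):
    """fixed camera, pts (col,row) -> world at height z"""
    V=np.array(im["view"]); p=np.atleast_2d(np.array(pts,float)); z=np.broadcast_to(z,(len(p),))
    d=np.c_[(p[:,0]-im["cx"])/im["fx"],-(p[:,1]-im["cy"])/im["fy"],-np.ones(len(p))]
    c=-V[:3,:3].T@V[:3,3]; d=d@V[:3,:3]
    return c+d*((z-c[2])/d[:,2])[:,None]
def wrist(name=None):
    p,Rm,s=pose(); im=eyes.get_image("wrist")
    if name: cv2.imwrite(f"pics/{name}.png",im["pixels"][:,:,::-1])
    T=np.eye(4); T[:3,:3]=Rm; T[:3,3]=p; im["c2w"]=T@np.array(im["mount"]); return im
def wun(im,pts,z):
    p=np.atleast_2d(np.array(pts,float)); u=(p[:,0]-im["cx"])/im["fx"]; v=(p[:,1]-im["cy"])/im["fy"]
    r=np.hypot(u,v)+1e-12; d=np.c_[u/r*np.sin(r),-v/r*np.sin(r),-np.cos(r)]
    M=im["c2w"]; d=d@M[:3,:3].T; c=M[:3,3]; z=np.broadcast_to(z,(len(p),))
    return c+d*((z-c[2])/d[:,2])[:,None]
def wproj(im,P):
    M=np.linalg.inv(im["c2w"]); q=np.atleast_2d(P)@M[:3,:3].T+M[:3,3]
    x,y,z=q[:,0],-q[:,1],-q[:,2]; t=np.arctan2(np.hypot(x,y),z); h=np.hypot(x,y)+1e-12
    return np.c_[im["cx"]+im["fx"]*t*x/h, im["cy"]+im["fy"]*t*y/h]
def go(g,yaw):
    """target grasp point g (world), tool x heading yaw, pointing down: print turn (rotvec, tool axes) and shift in tool axes after the turn, cm"""
    p,Rm,s=pose(); 
    Rd=np.c_[[np.cos(yaw),np.sin(yaw),0],[np.sin(yaw),-np.cos(yaw),0],[0,0,-1]]
    rv=R.from_matrix(Rm.T@Rd).as_rotvec(); t=np.array(g)-[0,0,-.155]-p
    print("turn",rv.round(3),"shift in new tool axes cm",(Rd.T@t*100).round(2),"| world d",(t*100).round(2),"gap",round(s["finger_gap"],4),"t",round(s["clock"],2))
E
python3 - <<'E'
from h import *
im=eyes.get_image("top")
f=lambda a:[(x/2.5+150,y/2.5+110) for x,y in a]
c=unproj(im,f([(505,102),(714,116),(694,480),(484,466)]),.003); print("file",c.round(4)[:,:2])
e=np.r_[[c[0]-c[3]],[c[1]-c[2]]]; print("x heading",np.arctan2(e[:,1],e[:,0])); e=np.r_[[c[0]-c[1]],[c[3]-c[2]]];print("y heading",np.arctan2(e[:,1],e[:,0])-np.pi/2)
print("carrier",unproj(im,f([(139,406),(296,410),(298,332)]),.008).round(4)[:,:2])
print("hinge,knob,end",unproj(im,f([(139,361),(163,249)]),[.072,.094]).round(4)[:,:2])
for n,lo in (("s5",(355,288,462,340)),("s4",(198,198,312,270))):
    x0,y0,x1,y1=[int(v) for v in np.array(lo)/2.5+[150,110,150,110]]
    hsv=cv2.cvtColor(im["pixels"],cv2.COLOR_RGB2HSV)[y0-1:y1+2,x0-1:x1+2]
    m=((hsv[...,1]>70)).astype(np.uint8); cn=max(cv2.findContours(m,0,2)[0],key=cv2.contourArea)
    b=cv2.boxPoints(cv2.minAreaRect(cn))+[x0-1,y0-1]; w=unproj(im,b,.01); print(n,w.mean(0).round(4),(w[1]-w[0]).round(3),(w[2]-w[1]).round(3))
w=wrist("w0")
print(w["fx"],w["cx"],w["cy"],np.array(w["mount"]).round(3))
E
```

```text
file [[ 0.7726 -0.1114]
 [ 0.7517 -0.3575]
 [ 0.3247 -0.3173]
 [ 0.3444 -0.0777]]
x heading [-0.07843416 -0.0939157 ]
y heading [-0.08470424 -0.08219812]
carrier [[0.419  0.3165]
 [0.4116 0.1366]
 [0.5017 0.1339]]
hinge,knob,end [[0.4635 0.3046]
 [0.5849 0.275 ]]
s5 [0.5233 0.0098 0.01  ] [ 0.051 -0.005  0.   ] [-0.012 -0.119  0.   ]
s4 [0.6191 0.1861 0.01  ] [ 0.048 -0.016  0.   ] [-0.04  -0.114  0.   ]
371.64829954431775 321.85436964694935 235.86366962651675 [[-0.     0.959  0.282  0.072]
 [ 1.     0.    -0.001 -0.001]
 [-0.001  0.282 -0.959  0.03 ]
 [ 0.     0.     0.     1.   ]]
```

```bash
python3 - <<'E'
from h import *
go([.486,-.325,.16],1.486)
E
for i in 1 2; do python3 -m handwheel '0 0 0 0 0 -0.115 1; 0 0 0 0 0 -0.115 1; 0 0 0 0 0 -0.115 1; 0 0 0 0 0 -0.115 1; 0 0 0 0 0 -0.115 1'; done
python3 - <<'E'
from h import *
go([.486,-.325,.16],1.486)
E
```

```text
turn [ 0.    -0.    -1.166] shift in new tool axes cm [19.99 30.51  8.97] | world d [32.1  17.34 -8.97] gap 0.0858 t 1.7
clock: 2.12
tcp_pos: [0.165, -0.4984, 0.4047]
ee_rot: [-0.0, 0.9, 0.435, 0.0]
ft_force: [0.1, 0.0, 0.3]
finger_gap: 0.0853
finger_force: 0.0
clock: 2.53
tcp_pos: [0.165, -0.4984, 0.4047]
ee_rot: [-0.0, 0.74, 0.673, -0.0]
ft_force: [-0.0, 0.4, 0.1]
finger_gap: 0.0855
finger_force: 0.0
turn [-0.    -0.    -0.011] shift in new tool axes cm [19.99 30.51  8.97] | world d [32.1  17.34 -8.97] gap 0.0855 t 2.53
```

```bash
python3 -m handwheel '1 2 0.5 0 0 0 1; 2 3 0.9 0 0 0 1; 2 3 0.9 0 0 0 1; 2 3 0.9 0 0 0 1; 2 3 0.9 0 0 0 1' >/dev/null
python3 -m handwheel '2 3 0.9 0 0 0 1; 2 3 0.9 0 0 0 1; 2 3 0.9 0 0 0 1; 2 3 0.9 0 0 0 1; 1.5 2 0.5 0 0 0 1'
python3 -m handwheel '1 1.5 0.4 0 0 0 1; 0.5 1 0 0 0 0 1; 0 0 0 0 0 0 1'
python3 - <<'E'
from h import *
go([.486,-.325,.16],1.486)
im=wrist("w1")
F=lambda x,y,z:[.466+.9964*x+.085*y,-.209-.085*x+.9964*y,z]
print(wproj(im,[F(.03,-.114,.034),F(.03,-.054,.024),F(0,-.04,.048),F(0,.04,.048)]).round())
print(eyes.recognise("lever_tip","wrist"),eyes.recognise("lever_hinge","wrist"))
E
```

```text
clock: 3.37
tcp_pos: [0.4644, -0.3406, 0.3213]
ee_rot: [-0.001, 0.741, 0.671, 0.0]
ft_force: [-0.5, -0.4, -0.3]
finger_gap: 0.0854
finger_force: 0.0
clock: 3.62
tcp_pos: [0.4902, -0.3291, 0.3182]
ee_rot: [-0.0, 0.741, 0.672, 0.0]
ft_force: [-0.4, -0.4, -0.6]
finger_gap: 0.0856
finger_force: 0.0
turn [-0.    -0.001 -0.013] shift in new tool axes cm [ 0.37 -0.45  0.32] | world d [-0.42  0.41 -0.32] gap 0.0856 t 3.62
[[316. 228.]
 [315. 142.]
 [268. 123.]
 [266.   5.]]
[{'point': [186.3, 319.2], 'p': 0.82}] [{'point': [121.0, 385.5], 'p': 0.6}]
```

View pics/w1.png

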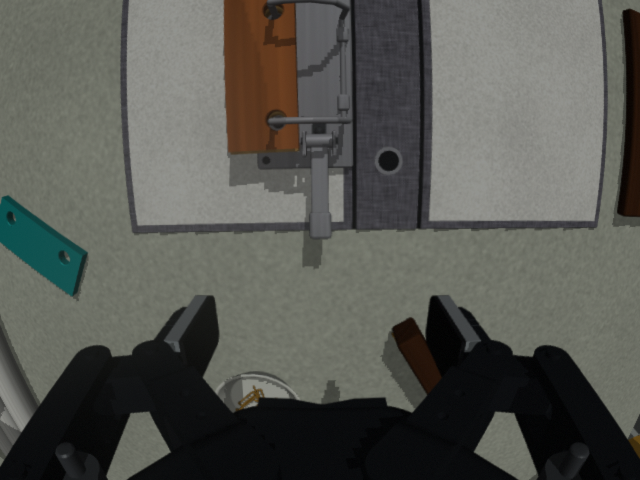

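Lever tip sits at px (320,226), within about 4 mm of prediction, so the file origin shifts by about (+3.5, +1) mm.

```bash
sed -i '$a F=lambda x,y,z:[.4695+.9964*x+.085*y,-.208-.085*x+.9964*y,z]' h.py
python3 - <<'E'
from h import *
go(F(.03,-.114,.029),1.486)
E
python3 -m handwheel '0.4 -0.1 2 0 0 -0.013 1; 0 0 3 0 0 0 0.2; 0 0 3 0 0 0 0; 0 0 3 0 0 0 0; 0 0 1.6 0 0 0 0'
python3 - <<'E'
from h import *
go(F(.03,-.114,.029),1.486)
im=wrist("w2")
E
```

```text
turn [-0.     0.001 -0.017] shift in new tool axes cm [ 0.68  0.1  13.52] | world d [  0.16   0.67 -13.52] gap 0.0852 t 3.77
clock: 4.18
tcp_pos: [0.4856, -0.3263, 0.1893]
ee_rot: [-0.002, 0.738, 0.674, -0.001]
ft_force: [-0.1, -0.2, -0.0]
finger_gap: 0.0427
finger_force: 0.0
turn [-0.004 -0.002 -0.006] shift in new tool axes cm [0.25 0.39 0.53] | world d [ 0.41  0.22 -0.53] gap 0.0427 t 4.18
```

View pics/w2.png

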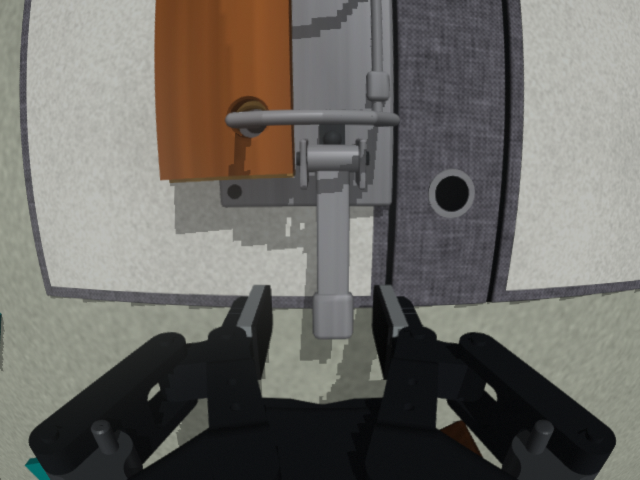

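Lever block at (333,313), slightly right of mid-finger (321,~315); the computed correction of +0.4 cm y agrees.

```bash

python3 -m handwheel '0.25 0.4 0.5 0 0 0 0; 0 0 0 0 0 0 -0.4; 0 0 0 0 0 0 -1;0 0 0 0 0 0 -1;0 0 0 0 0 0 -1' 50
python3 -m handwheel '0 0 0 0 0 0 -1;0 0 0 0 0 0 -1;0 0 0 0 0 0 -1'
python3 - <<'E'
from h import *
go(F(.03,-.114,.03),1.486)
for a in np.arange(0,1.25,.15): print(round(a,2),((-.114-(-.054-.06*np.cos(.1+a)))*-100).round(2),(100*(.024+.06*np.sin(.1+a)-.03)).round(2))
E
```

```text
clock: 4.65
tcp_pos: [0.4905, -0.3245, 0.1896]
ee_rot: [-0.001, 0.738, 0.675, -0.003]
ft_force: [-8.5, 0.1, 3.9]
finger_gap: 0.0145
finger_force: 49.1
clock: 4.9
tcp_pos: [0.4904, -0.3244, 0.1896]
ee_rot: [-0.001, 0.738, 0.675, -0.003]
ft_force: [-9.4, 0.3, 3.6]
finger_gap: 0.0149
finger_force: 49.1
turn [-0.006  0.002 -0.004] shift in new tool axes cm [ 0.02 -0.08  0.46] | world d [-0.07  0.03 -0.46] gap 0.0149 t 4.9
0.0 0.03 -0.0
0.15 0.19 0.88
0.3 0.47 1.74
0.45 0.88 2.54
0.6 1.41 3.27
0.75 2.04 3.91
0.9 2.76 4.45
1.05 3.55 4.88
1.2 4.4 5.18
```

```bash

python3 -m handwheel '0.16 0 -0.88 0 0 0 -1;0.28 0 -0.86 0 0 0 -1;0.41 0 -0.8 0 0 0 -1;0.53 0 -0.73 0 0 0 -1;0.63 0 -0.64 0 0 0 -1'
python3 -m handwheel '0.72 0 -0.54 0 0 0 -1;0.79 0 -0.43 0 0 0 -1;0.85 0 -0.3 0 0 0 -1;0 0 0 0 0 0 -1'
python3 -m handwheel '0 0 0 0 0 0 0.2;0 0 0 0 0 0 0.2;0 0 0 0 0 0 0.2;0 0 0 0 0 0 0.2'
python3 -m handwheel '-1 0 -3 0 0 0 0.2;0 0 -3 0 0 0 1;2 0 -4 0 0 0 1;2.5 0 -2 0 0 0 1;0 0 0 0 0 0 1'
python3 - <<'E'
from h import *
go(F(-.01,.003,.16),1.486)
im=wrist("w3")
E
```

```text
clock: 5.32
tcp_pos: [0.4922, -0.3045, 0.2259]
ee_rot: [-0.001, 0.738, 0.675, -0.003]
ft_force: [-4.4, -3.9, -9.6]
finger_gap: 0.0144
finger_force: 48.8
clock: 5.65
tcp_pos: [0.4944, -0.2798, 0.2403]
ee_rot: [-0.002, 0.738, 0.675, -0.003]
ft_force: [-8.4, -1.8, -3.6]
finger_gap: 0.0134
finger_force: 48.7
clock: 5.98
tcp_pos: [0.4971, -0.2807, 0.2415]
ee_rot: [0.002, 0.737, 0.675, 0.001]
ft_force: [0.0, -0.5, -0.4]
finger_gap: 0.0511
finger_force: 0.0
clock: 6.4
tcp_pos: [0.5008, -0.2449, 0.365]
ee_rot: [0.006, 0.737, 0.676, 0.003]
ft_force: [-0.0, -0.1, 1.7]
finger_gap: 0.0854
finger_force: 0.0
turn [ 0.012  0.003 -0.   ] shift in new tool axes cm [ 3.71 -4.43  5.  ] | world d [-4.1   4.08 -5.  ] gap 0.0854 t 6.4
```

View pics/w3.png

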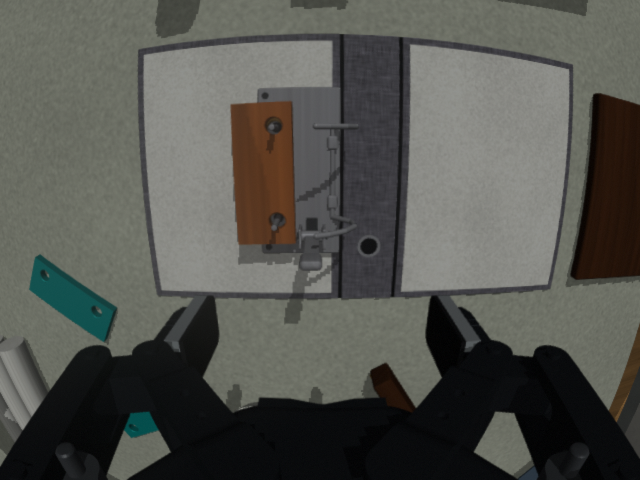

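```bash
python3 - <<'E'
from h import *
p,Rm,s=pose(); im=wrist("w3b")
c=[(232,104),(292,101),(296,243),(239,246)]
for z in (.03,.04):
    w=wun(im,c,z); print(z,np.linalg.norm(w[0]-w[3]),np.linalg.norm(w[1]-w[2]),np.linalg.norm(w[0]-w[1]),np.linalg.norm(w[3]-w[2]),w.mean(0).round(4))
print(np.array(F(-.01,0,.03)).round(4)); go(F(-.01,.003,.1),1.486)
im2=im["pixels"][60:300,180:380]; cv2.imwrite("pics/w3c.png",cv2.resize(im2[:,:,::-1],None,fx=2.5,fy=2.5,interpolation=cv2.INTER_CUBIC))
E
```

```text
0.03 0.12069505245507367 0.11863631120524447 0.048996409742978565 0.049885620323519925 [ 0.4583 -0.2081  0.03  ]
0.04 0.11669571072422245 0.11470518776193679 0.04737286857736263 0.048232614346298844 [ 0.4599 -0.207   0.04  ]
[ 0.4595 -0.2072  0.03  ]
turn [ 0.005  0.003 -0.002] shift in new tool axes cm [ 3.89 -4.35 10.43] | world d [ -4.01   4.24 -10.43] gap 0.0854 t 6.5
```

View pics/w3c.png

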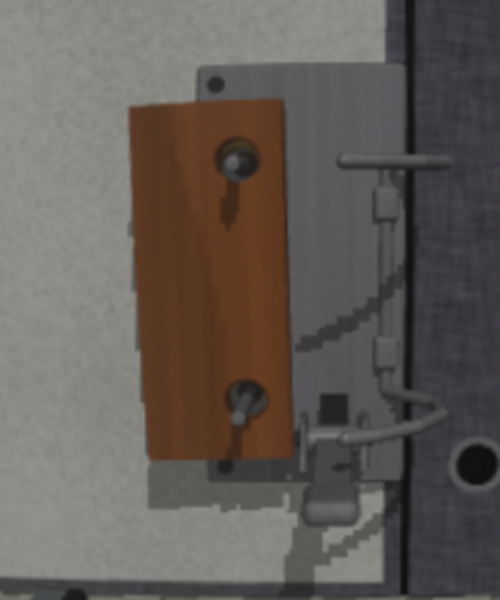

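Two strips are filed (top face at 30 mm, centre about px (264,173)). I'll grip both together.

```bash

python3 -m handwheel '1.5 -2 1 0.005 0.003 0 1;2.4 -2.4 2.5 0 0 0 0.7;0 0 3 0 0 0 0.7;0 0 3 0 0 0 0.7;0 0 0 0 0 0 0.7'
python3 - <<'E'
from h import *
go(F(-.011,.003,.032),1.486)
E
```

```text
clock: 6.92
tcp_pos: [0.4548, -0.2023, 0.2535]
ee_rot: [-0.01, 0.738, 0.675, -0.003]
ft_force: [-1.7, 0.6, -2.0]
finger_gap: 0.0722
finger_force: 0.0
turn [-0.019 -0.01  -0.004] shift in new tool axes cm [-0.14  0.41  6.65] | world d [ 0.4  -0.18 -6.65] gap 0.0722 t 6.92
```

```bash

python3 -m handwheel '-0.1 0.3 2.5 -0.006 -0.003 0 0.7;0 0 2.5 0 0 0 0.7;0 0 0 0 0 0 0.7;0 0 0 0 0 0 0.7'
python3 - <<'E'
from h import *
go(F(-.011,.003,.032),1.486)
E
```

```text
clock: 7.25
tcp_pos: [0.4607, -0.2054, 0.2113]
ee_rot: [-0.002, 0.738, 0.675, -0.0]
ft_force: [-0.3, 0.4, 0.0]
finger_gap: 0.0726
finger_force: 0.0
turn [-0.003 -0.002 -0.004] shift in new tool axes cm [ 0.12 -0.2   2.43] | world d [-0.19  0.13 -2.43] gap 0.0726 t 7.25
```

```bash

python3 -m handwheel '0.1 -0.2 1.5 0 0 0 0.7;0 0 0.9 0 0 0 0.7;0 0 0 0 0 0 0.7;0 0 0 0 0 0 -1;0 0 0 0 0 0 -1' 70
python3 -m handwheel '0 0 0 0 0 0 -1;0 0 0 0 0 0 -1;0 0 0 0 0 0 -1'
python3 - <<'E'
from h import *
go(F(-.011,.003,.032),1.486)
wrist("w4")
E
```

```text
clock: 7.67
tcp_pos: [0.4598, -0.2046, 0.1895]
ee_rot: [0.001, 0.738, 0.675, 0.0]
ft_force: [-0.6, -0.1, 5.9]
finger_gap: 0.0496
finger_force: 9.1
clock: 7.92
tcp_pos: [0.4602, -0.2047, 0.19]
ee_rot: [0.002, 0.738, 0.675, 0.001]
ft_force: [-1.3, 1.0, 6.2]
finger_gap: 0.0482
finger_force: 72.9
turn [ 0.004  0.002 -0.003] shift in new tool axes cm [ 0.05 -0.15  0.3 ] | world d [-0.14  0.06 -0.3 ] gap 0.0482 t 7.92
```

View pics/w4.png

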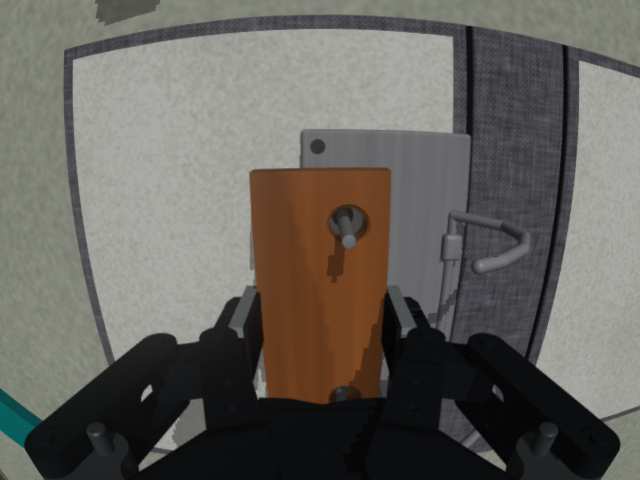

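```bash

python3 -m handwheel '0 0 -0.5 0 0 0 -1;0 0 -1.5 0 0 0 -1;0 0 -2.5 0 0 0 -1;0 0 -2.5 0 0 0 -1;0 0 -1 0 0 0 -1'
python3 - <<'E'
from h import *
eyes.get_image("scene"); im=eyes.get_image("scene")
a=im["pixels"][180:300,150:310,::-1]; wrist("w5")
cv2.imwrite("pics/s5.png",cv2.resize(a,None,fx=4,fy=4,interpolation=cv2.INTER_CUBIC))
E
```

```text
clock: 8.38
tcp_pos: [0.46, -0.2045, 0.2712]
ee_rot: [0.002, 0.737, 0.675, 0.001]
ft_force: [-0.5, -0.9, -1.0]
finger_gap: 0.0481
finger_force: 72.4
```

View pics/s5.png

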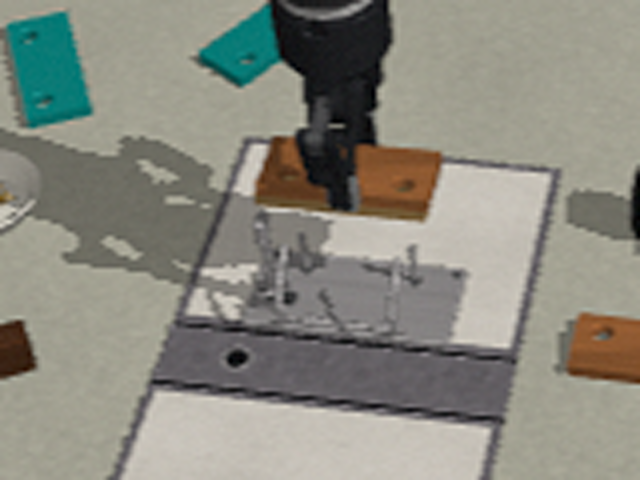

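Both strips lifted; plate is empty. Carry them towards the carrier and look.

```bash

python3 -m handwheel '1.5 0 -1 0 0 0 -1;2.5 0 0 0 0 -0.02 -1;3.2 0 0 0 0 -0.024 -1;3.2 0 0 0 0 0 -1;3.2 0 0 0 0 0 -1' 80 >/dev/null
python3 -m handwheel '3.2 0 0 0 0 0 -1;3.2 0 0 0 0 0 -1;3.2 0 0 0 0 0 -1;3.2 0 0 0 0 0 -1;2.5 0 0 0 0 0 -1' >/dev/null
python3 -m handwheel '1.5 0 0 0 0 0 -1;0.5 0 0 0 0 0 -1;0 0 0 0 0 0 -1'
python3 - <<'E'
from h import *
C=lambda x,y,z:[.460+.9992*x+.041*y,.225-.041*x+.9992*y,z]
go(C(0,.0035,.1),1.53)
im=wrist("w6"); print(wproj(im,[C(.032,.067,.061),C(-.032,.067,.061),C(-.045,.09,.008),C(.045,.09,.008),C(0,.08,.072),C(-.045,-.09,.008)]).round())
E
```

```text
clock: 9.62
tcp_pos: [0.4746, 0.1052, 0.276]
ee_rot: [-0.001, 0.722, 0.692, -0.001]
ft_force: [0.6, -0.7, -1.3]
finger_gap: 0.0475
finger_force: 87.3
turn [-0.003  0.001 -0.001] shift in new tool axes cm [12.26 -1.95  2.1 ] | world d [-1.45 12.33 -2.1 ] gap 0.0475 t 9.62
[[ 348.  -75.]
 [ 226.  -70.]
 [ 228.  -59.]
 [ 362.  -64.]
 [ 285. -104.]
 [ 227.  197.]]
```

View pics/w6.png

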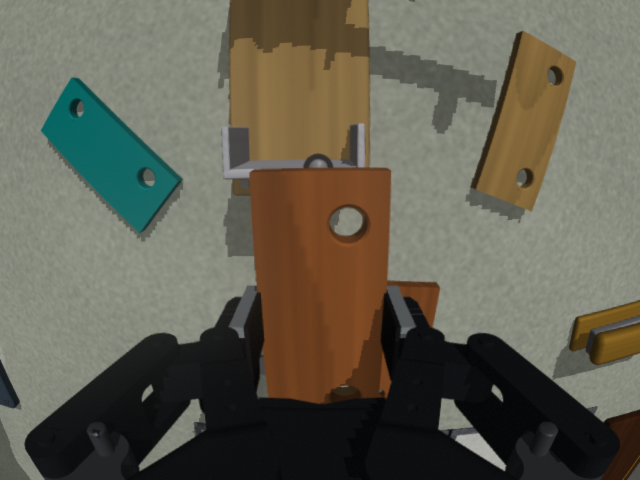

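```bash
python3 - <<'E'
from h import *
im=wrist()
a=wun(im,[(232,195),(370,192),(230,0),(366,0)],.008); print(a.round(4))
b=wun(im,[(225,175),(362,173),(222,128),(363,125)],.061); print(b.round(4))
s=wun(im,[(251,170),(390,168)],.276-.155-.005); p,Rm,_=pose(); print(((s-p)@Rm).round(4))
E
```

```text
[[0.4155 0.1368 0.008 ]
 [0.5065 0.1345 0.008 ]
 [0.421  0.2686 0.008 ]
 [0.5089 0.2621 0.008 ]]
[[0.4265 0.1563 0.061 ]
 [0.4962 0.1537 0.061 ]
 [0.4268 0.1805 0.061 ]
 [0.4974 0.1779 0.061 ]]
[[ 0.0588 -0.0261  0.1608]
 [ 0.0595  0.0233  0.1608]]
```

```bash
sed -i '$a C=lambda x,y,z:[.464+.9994*x+.035*y,.2255-.035*x+.9994*y,z]' h.py
python3 - <<'E'
from h import *
go(C(0,.002,.1),1.536)
E
python3 -m handwheel '2 -0.3 0 0 0 0 -1;3 -0.3 0 0 0 -0.005 -1;3 -0.3 0 0 0 0 -1;2.5 -0.3 0 0 0 0 -1;1.3 -0.3 0 0 0 0 -1' >/dev/null
python3 -m handwheel '0 0 0 0 0 0 -1;0 0 0 0 0 0 -1'
python3 - <<'E'
from h import *
go(C(0,.002,.036),1.536)
E
```

```text
turn [-0.001  0.001 -0.009] shift in new tool axes cm [12.33 -1.52  2.19] | world d [-1.1  12.37 -2.19] gap 0.0477 t 9.72
clock: 10.3
tcp_pos: [0.4654, 0.2221, 0.2778]
ee_rot: [0.001, 0.721, 0.693, -0.0]
ft_force: [-0.1, -0.3, -1.1]
finger_gap: 0.0475
finger_force: 87.3
turn [ 0.     0.001 -0.005] shift in new tool axes cm [ 0.53 -0.16  8.68] | world d [-0.14  0.54 -8.68] gap 0.0475 t 10.3
```

```bash

python3 -m handwheel '0.5 -0.1 0 0 0 0 -1;0 0 2 0 0 0 -1;0 0 2 0 0 0 -1;0 0 0 0 0 0 -1;0 0 0 0 0 0 -1'
python3 - <<'E'
from h import *
go(C(0,.002,.036),1.536)
wrist("w7")
E
```

```text
clock: 10.72
tcp_pos: [0.4644, 0.2273, 0.2382]
ee_rot: [-0.001, 0.721, 0.693, 0.0]
ft_force: [-2.2, 2.4, 0.7]
finger_gap: 0.0478
finger_force: 87.5
turn [-0.001 -0.001 -0.006] shift in new tool axes cm [ 0.02 -0.03  4.72] | world d [-0.03  0.02 -4.72] gap 0.0478 t 10.72
```

View pics/w7.png

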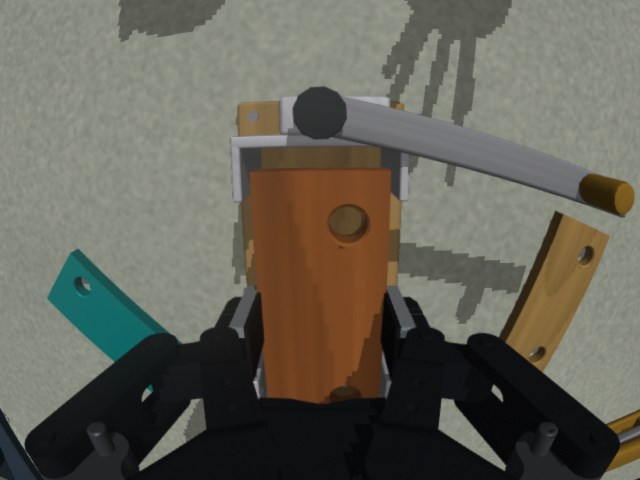

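Strips (cols 251–389) are centred between the corner walls (243–402), so lower them.

```bash

python3 -m handwheel '0 0.1 1.5 0 0 0 -1;0 0 1.5 0 0 0 -1;0 0 1.2 0 0 0 -1;0 0 0.4 0 0 0 -1;0 0 0 0 0 0 -1'
python3 -m handwheel '0 0 0 0 0 0 0.65;0 0 0 0 0 0 0.65;0 0 0 0 0 0 0.65'
python3 -m handwheel '0 0 -1 0 0 0 0.65;0 0 -3 0 0 0 0.65;0 0 -3 0 0 0 0.65;0 0 -3 0 0 0 0.65;-1 0 -1 0 0 0 1'
python3 - <<'E'
from h import *
go(C(0,.002,.036),1.536)
im=wrist("w8"); go([.5233,.0098,.02],np.pi/2-.1)
c=wproj(im,[C(-.032,.067,.061),C(.032,.067,.061),C(-.032,-.067,.061),C(.032,-.067,.061)]); print(c.round())
E
```

```text
clock: 11.18
tcp_pos: [0.4648, 0.2272, 0.1909]
ee_rot: [-0.0, 0.721, 0.693, -0.001]
ft_force: [-0.6, -0.4, -1.2]
finger_gap: 0.0477
finger_force: 87.2
clock: 11.43
tcp_pos: [0.4664, 0.2281, 0.1938]
ee_rot: [0.001, 0.721, 0.693, 0.002]
ft_force: [0.3, 0.2, 0.3]
finger_gap: 0.0705
finger_force: 0.0
clock: 11.85
tcp_pos: [0.4666, 0.2192, 0.3092]
ee_rot: [0.002, 0.72, 0.694, 0.005]
ft_force: [1.0, 0.6, 0.7]
finger_gap: 0.0801
finger_force: 0.0
turn [ 0.011 -0.004 -0.002] shift in new tool axes cm [ 0.82 -0.28 11.82] | world d [ -0.25   0.83 -11.82] gap 0.0801 t 11.85
turn [ 0.012 -0.002  0.061] shift in new tool axes cm [-20.09   7.69  13.46] | world d [  5.65 -20.75 -13.46] gap 0.0851 t 11.9
[[258. 131.]
 [368. 130.]
 [268. 334.]
 [361. 334.]]
```

View pics/w8.png

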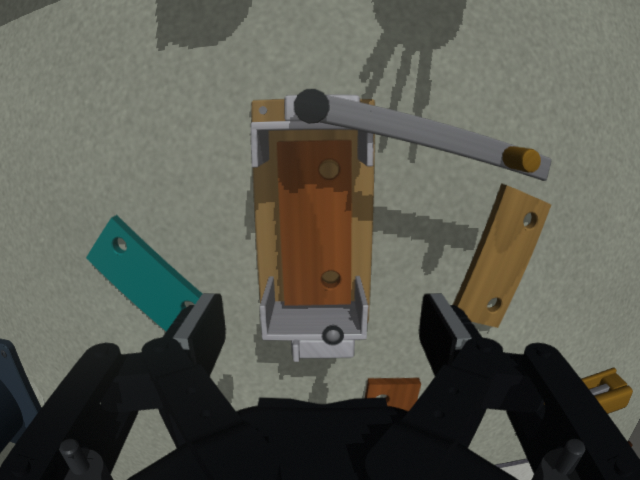

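Both strips lie flat in the well (276–352, 140–305). Next is the cherry strip 5; the same picture refines maple strip 4.

```bash

python3 -m handwheel '-2 0.5 -0.5 0 0 0.02 1;-3.2 1 0 0 0 0.02 1;-3.2 1 0 0 0 0.02 1;-3.2 1 0 0 0 0 1;-3.2 1 0 0 0 0 1' >/dev/null
python3 -m handwheel '-3.2 1 0 0 0 0 1;-3.2 1 0 0 0 0 1;-2.5 1 0 0 0 0 1;-1 0.3 0 0 0 0 1;0 0 0 0 0 0 1'
cat >> h.py <<'E'
def strip(im,near,z=.01,blank=0):
    """wrist: wooden strip blob nearest world point -> centre, long-axis heading"""
    h=cv2.cvtColor(im["pixels"],cv2.COLOR_RGB2HSV); m=((h[...,1]>100)&(h[...,0]<22)&(h[...,2]>45)).astype(np.uint8)
    m=cv2.morphologyEx(m,cv2.MORPH_CLOSE,np.ones((13,13)))
    q=wproj(im,[near])[0]; best=None
    for c in cv2.findContours(m,0,1)[0]:
        if cv2.contourArea(c)>1500:
            d=cv2.pointPolygonTest(c,(float(q[0]),float(q[1])),True)
            if best is None or d>best[0]: best=(d,c)
    w=wun(im,best[1][:,0,:],z)[:,:2]; r=cv2.minAreaRect((w*1000).astype(np.float32)); b=cv2.boxPoints(r)
    e=b[1]-b[0] if np.linalg.norm(b[1]-b[0])>np.linalg.norm(b[2]-b[1]) else b[2]-b[1]
    print("strip mm",np.round(r[0],1),np.round(r[1],1),"long heading",round(float(np.arctan2(e[1],e[0])%np.pi),3)); return best[1]
E
python3 - <<'E'
from h import *
im=wrist("w9"); strip(im,[.5233,.0098,.01]); go([.5233,.0098,.02],1.473)
E
```

```text
clock: 12.73
tcp_pos: [0.5215, -0.0372, 0.3066]
ee_rot: [0.0, 0.743, 0.67, -0.0]
ft_force: [-0.1, 0.3, 0.5]
finger_gap: 0.0853
finger_force: 0.0
strip mm [525.6   8.9] [120.3  49.9] long heading 1.475
turn [-0.    -0.001 -0.004] shift in new tool axes cm [ 4.55 -0.24 13.17] | world d [  0.21   4.55 -13.17] gap 0.0853 t 12.78
```

View pics/w9.png

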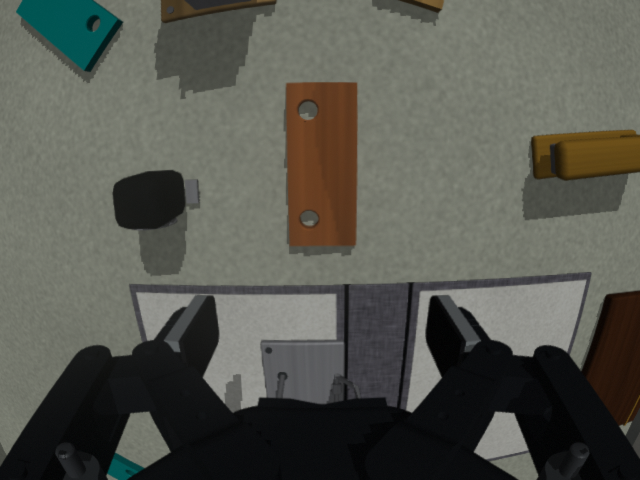

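Strip 5 lies at (320,163) in the view, measuring 120×50 mm at (525.6, 8.9).

```bash

python3 -m handwheel '2 0 1 0 0 0 1;2.4 0 3 0 0 0 0.7;0 0 3 0 0 0 0.7;0 0 2 0 0 0 0.7;0 0 0 0 0 0 0.7'
python3 - <<'E'
from h import *
go([.5256,.0089,.022],1.475)
E
```

```text
clock: 13.2
tcp_pos: [0.5225, 0.0113, 0.2115]
ee_rot: [-0.004, 0.74, 0.672, -0.003]
ft_force: [-1.1, 0.6, -1.1]
finger_gap: 0.0727
finger_force: 0.0
turn [-0.01  -0.001  0.   ] shift in new tool axes cm [-0.21  0.34  3.45] | world d [ 0.31 -0.24 -3.45] gap 0.0727 t 13.2
```

```bash

python3 -m handwheel '-0.1 0.2 1.5 0 0 0 0.7;0 0 1.2 0 0 0 0.7;0 0 0.4 0 0 0 0.7;0 0 0 0 0 0 0.7'
python3 - <<'E'
from h import *
go([.5256,.0089,.022],1.475)
E
python3 -m handwheel '0 0 0 0 0 0 -1;0 0 0 0 0 0 -1;0 0 0 0 0 0 -1;0 0 0 0 0 0 -1;0 0 0 0 0 0 -1' 80
python3 -m handwheel '0 0 -1 0 0 0 -1;0 0 -2 0 0 0 -1;0 0 -3 0 0 0 -1;0 0 -3 0 0 0 -1;0 0 -1 0 0 0 -1'
python3 - <<'E'
from h import *
go(C(0,0,.12),1.536); im=wrist("w10")
E
```

```text
clock: 13.53
tcp_pos: [0.5271, 0.0082, 0.1856]
ee_rot: [-0.001, 0.741, 0.671, -0.0]
ft_force: [-0.4, 0.5, 0.0]
finger_gap: 0.0726
finger_force: 0.0
turn [-0.001 -0.    -0.003] shift in new tool axes cm [ 0.06 -0.16  0.86] | world d [-0.15  0.07 -0.86] gap 0.0726 t 13.53
clock: 13.95
tcp_pos: [0.5281, 0.0075, 0.187]
ee_rot: [0.001, 0.741, 0.671, 0.001]
ft_force: [0.4, -0.3, 0.9]
finger_gap: 0.012
finger_force: 0.0
clock: 14.37
tcp_pos: [0.5292, 0.0074, 0.2923]
ee_rot: [0.004, 0.741, 0.671, 0.003]
ft_force: [0.5, -0.3, 1.0]
finger_gap: 0.0003
finger_force: 0.0
turn [ 0.01   0.    -0.064] shift in new tool axes cm [21.57 -7.27  1.73] | world d [-6.52 21.81 -1.73] gap 0.0003 t 14.37
```

View pics/w10.png

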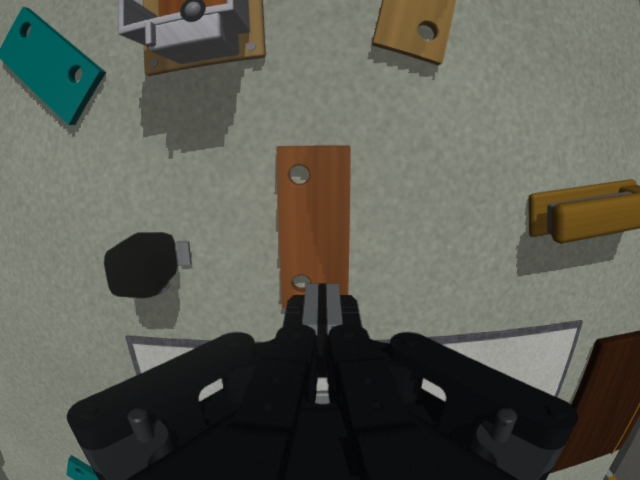

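Closed too high, above the strip, which is undisturbed. Reopen and descend properly.

```bash

python3 -m handwheel '0 0 0 0 0 0 0.7;0 0 0 0 0 0 0.7;0 0 0 0 0 0 0.7;0 0 3 0 0 0 0.7;0 0 3 0 0 0 0.7'
python3 -m handwheel '0 -0.3 3 0 0 0 0.7;0 0 1 0 0 0 0.7;0 0 0 0 0 0 0.7;0 0 0 0 0 0 0.7'
python3 - <<'E'
from h import *
go([.5256,.0089,.022],1.475)
E
```

```text
clock: 14.83
tcp_pos: [0.5284, 0.0075, 0.2261]
ee_rot: [0.001, 0.741, 0.671, 0.001]
ft_force: [-0.5, 0.5, -0.7]
finger_gap: 0.0604
finger_force: 0.0
clock: 15.17
tcp_pos: [0.5242, 0.008, 0.1852]
ee_rot: [-0.001, 0.741, 0.671, -0.001]
ft_force: [0.8, -0.7, 0.9]
finger_gap: 0.0722
finger_force: 0.0
turn [-0.002 -0.    -0.003] shift in new tool axes cm [0.1  0.13 0.82] | world d [ 0.14  0.09 -0.82] gap 0.0722 t 15.17
```

```bash

python3 -m handwheel '0.1 0.1 0.5 0 0 0 0.7;0 0 0.4 0 0 0 0.7;0 0 0 0 0 0 0.7;0 0 0 0 0 0 0.7'
python3 -m handwheel '0 0 0 0 0 0 -1;0 0 0 0 0 0 -1;0 0 0 0 0 0 -1;0 0 0 0 0 0 -1;0 0 0 0 0 0 -1' 80
```

```text
clock: 15.5
tcp_pos: [0.5265, 0.0088, 0.1782]
ee_rot: [0.001, 0.741, 0.671, 0.001]
ft_force: [-0.3, 0.1, 0.7]
finger_gap: 0.0728
finger_force: 0.0
clock: 15.92
tcp_pos: [0.5263, 0.0087, 0.1789]
ee_rot: [0.001, 0.741, 0.671, 0.001]
ft_force: [-2.0, -0.1, 5.1]
finger_gap: 0.0459
finger_force: 80.8
```

```bash

python3 -m handwheel '0 0 -1 0 0 0 -1;0 0 -2 0 0 0 -1;0 0 -3 0 0 0 -1;0 0 -3 0 0 0 -1;0 0 -2 0 0 -0.02 -1' >/dev/null
python3 -m handwheel '2 -0.7 0 0 0 -0.02 -1;3 -1 0 0 0 -0.02 -1;3 -1 0 0 0 0 -1;3 -1 0 0 0 0 -1;3 -1 0 0 0 0 -1'
python3 -m handwheel '3 -1 0 0 0 0 -1;2.5 -1 0 0 0 0 -1;1.5 -0.3 0 0 0 0 -1;0 0 0 0 0 0 -1'
python3 - <<'E'
from h import *
go(C(0,0,.054),1.536); wrist("w11")
E
```

```text
clock: 16.75
tcp_pos: [0.4852, 0.152, 0.288]
ee_rot: [0.001, 0.721, 0.693, 0.001]
ft_force: [0.2, 0.0, -1.1]
finger_gap: 0.0455
finger_force: 81.8
clock: 17.08
tcp_pos: [0.4645, 0.2244, 0.2877]
ee_rot: [-0.0, 0.719, 0.695, 0.001]
ft_force: [-0.3, -0.2, 0.1]
finger_gap: 0.0455
finger_force: 81.8
turn [ 0.001 -0.002  0.   ] shift in new tool axes cm [ 0.1  -0.05  7.87] | world d [-0.05  0.11 -7.87] gap 0.0455 t 17.08
```

View pics/w11.png

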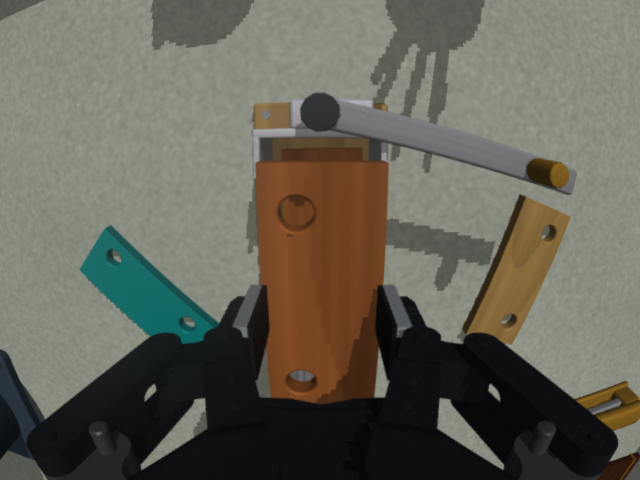

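Held flat and centred over the well; lower and release.

```bash

python3 -m handwheel '0.1 -0.05 1.5 0 0 0 -1;0 0 2 0 0 0 -1;0 0 2 0 0 0 -1;0 0 1.6 0 0 0 -1;0 0 0.6 0 0 0 -1'
python3 -m handwheel '0 0 0 0 0 0 -1;0 0 0 0 0 0 -1'
python3 - <<'E'
from h import *
go(C(0,0,.053),1.536)
E
```

```text
clock: 17.55
tcp_pos: [0.4658, 0.2221, 0.2104]
ee_rot: [0.001, 0.721, 0.693, 0.001]
ft_force: [-0.4, -0.1, 0.4]
finger_gap: 0.0451
finger_force: 85.9
clock: 17.72
tcp_pos: [0.4651, 0.2219, 0.2099]
ee_rot: [0.0, 0.721, 0.693, -0.0]
ft_force: [-0.3, 0.6, -0.7]
finger_gap: 0.0451
finger_force: 86.9
turn [-0.     0.001 -0.005] shift in new tool axes cm [ 0.36 -0.12  0.19] | world d [-0.11  0.36 -0.19] gap 0.0451 t 17.72
```

```bash

python3 -m handwheel '0.3 -0.1 0.2 0 0 0 -1;0 0 0 0 0 0 -1;0 0 0 0 0 0 0.65;0 0 0 0 0 0 0.65;0 0 0 0 0 0 0.65'
python3 -m handwheel '0 0 -1 0 0 0 0.65;0 0 -3 0 0 0 0.65;0 0 -3 0 0 0 0.65;0 0 -3 0 0 0 0.65;-1 0 -1 0 0 0 1'
python3 -m handwheel '-2 2 0 0 0 0 1;-3 3 0 0 0 0.02 1;-3 3 0 0 0 0.1 1;-1.5 2 0 0 0 0.1 1;0 0 0 0 0 0.06 1'
python3 - <<'E'
from h import *
im=wrist("w12"); strip(im,[.6191,.1861,.01]); go([.6191,.1861,.02],1.25)
E
```

```text
clock: 18.13
tcp_pos: [0.4645, 0.2259, 0.2087]
ee_rot: [0.001, 0.721, 0.693, 0.001]
ft_force: [0.9, 0.2, -0.1]
finger_gap: 0.0705
finger_force: 0.0
clock: 18.55
tcp_pos: [0.465, 0.217, 0.3246]
ee_rot: [0.002, 0.72, 0.694, 0.005]
ft_force: [0.5, 0.6, 1.3]
finger_gap: 0.0807
finger_force: 0.0
clock: 18.97
tcp_pos: [0.5591, 0.1112, 0.3184]
ee_rot: [0.002, 0.813, 0.582, 0.001]
ft_force: [-0.3, -0.0, 0.0]
finger_gap: 0.0853
finger_force: 0.0
strip mm [621.9 185.3] [119.8  50.2] long heading 1.24
turn [ 0.002  0.    -0.007] shift in new tool axes cm [ 8.9   3.51 14.33] | world d [  6.14   7.34 -14.33] gap 0.0854 t 19.02
```

View pics/w12.png

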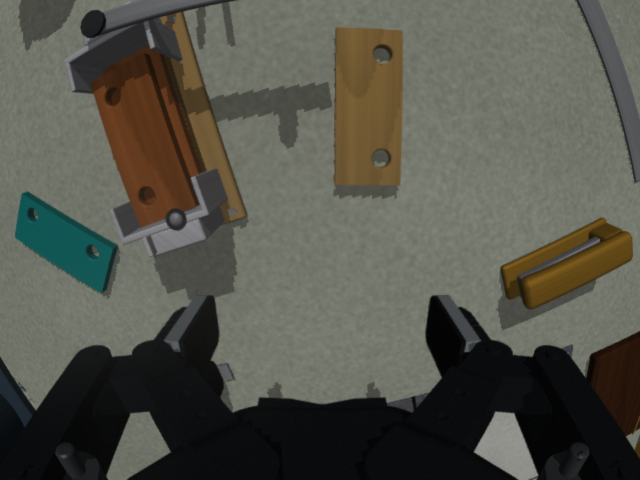

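Strip 3 of the pile is in place. Maple strip 4 is at (621.9, 185.3), heading 1.24.

```bash

python3 -m handwheel '2 1 1 0 0 -0.01 1;3 1.2 2 0 0 0 0.7;2.5 1.2 2.5 0 0 0 0.7;1.3 0.2 2.5 0 0 0 0.7;0 0 2 0 0 0 0.7'
python3 -m handwheel '0 0 0 0 0 0 0.7;0 0 0 0 0 0 0.7'
python3 - <<'E'
from h import *
go([.6219,.1853,.021],1.24)
E
```

```text
clock: 19.43
tcp_pos: [0.6179, 0.1906, 0.2164]
ee_rot: [-0.0, 0.806, 0.592, 0.001]
ft_force: [-0.1, -0.2, -0.9]
finger_gap: 0.0726
finger_force: 0.0
clock: 19.6
tcp_pos: [0.6163, 0.1882, 0.2167]
ee_rot: [-0.001, 0.807, 0.591, -0.002]
ft_force: [0.3, 0.4, 0.4]
finger_gap: 0.0724
finger_force: 0.0
turn [-0.003  0.002  0.024] shift in new tool axes cm [-0.09  0.63  4.07] | world d [ 0.56 -0.29 -4.07] gap 0.0724 t 19.6
```

```bash

python3 -m handwheel '0 0.5 1.5 0 0 0.022 0.7;-0.1 0.1 1.5 0 0 0 0.7;0 0 0.8 0 0 0 0.7;0 0 0 0 0 0 0.7;0 0 0 0 0 0 0.7'
python3 - <<'E'
from h import *
go([.6219,.1853,.021],1.24)
E
```

```text
clock: 20.02
tcp_pos: [0.623, 0.1849, 0.1807]
ee_rot: [0.0, 0.814, 0.581, 0.0]
ft_force: [0.8, 1.1, 0.7]
finger_gap: 0.0727
finger_force: 0.0
turn [ 0.001 -0.    -0.001] shift in new tool axes cm [ 0.   -0.12  0.47] | world d [-0.11  0.04 -0.47] gap 0.0727 t 20.02
```

```bash

python3 -m handwheel '0 -0.1 0.5 0 0 0 0.7;0 0 0 0 0 0 0.7;0 0 0 0 0 0 -1;0 0 0 0 0 0 -1;0 0 0 0 0 0 -1' 80
python3 -m handwheel '0 0 0 0 0 0 -1;0 0 0 0 0 0 -1;0 0 0 0 0 0 -1'
python3 -m handwheel '0 0 -1 0 0 0 -1;0 0 -3 0 0 0 -1;0 0 -3 0 0 0 -1;0 0 -3 0 0 0 -1;0 0 -3 0 0 0 -1' 
python3 -m handwheel '0 0 0 0 0 -0.1 -1;0 0 0 0 0 -0.1 -1;0 0 0 0 0 -0.096 -1;0 0 0 0 0 0 -1'
python3 - <<'E'
from h import *
go(C(0,0,.12),1.536)
E
```

```text
clock: 20.43
tcp_pos: [0.6226, 0.1858, 0.1769]
ee_rot: [0.001, 0.814, 0.581, 0.001]
ft_force: [-0.3, -0.0, 0.5]
finger_gap: 0.0461
finger_force: 82.0
clock: 20.68
tcp_pos: [0.6226, 0.1858, 0.1768]
ee_rot: [0.001, 0.814, 0.581, 0.001]
ft_force: [-0.1, -0.3, 5.5]
finger_gap: 0.0464
finger_force: 82.5
clock: 21.1
tcp_pos: [0.6215, 0.1855, 0.306]
ee_rot: [-0.0, 0.814, 0.581, -0.0]
ft_force: [0.5, 0.0, -0.5]
finger_gap: 0.0465
finger_force: 82.2
clock: 21.43
tcp_pos: [0.6218, 0.1856, 0.3053]
ee_rot: [0.0, 0.719, 0.695, 0.0]
ft_force: [0.1, -0.9, -0.4]
finger_gap: 0.0466
finger_force: 82.2
turn [0.    0.    0.001] shift in new tool axes cm [  3.44 -15.91   3.03] | world d [-15.78   3.99  -3.03] gap 0.0466 t 21.43
```

```bash

python3 -m handwheel '0 -2.5 0 0 0 0 -1;0.5 -3.2 0 0 0 0 -1;1 -3.5 0 0 0 0 -1;1 -3.5 0 0 0 0 -1;0.7 -2.6 0 0 0 0 -1' 
python3 -m handwheel '0.2 -0.6 1 0 0 0 -1;0 0 1 0 0 0 -1;0 0 0 0 0 0 -1;0 0 0 0 0 0 -1' 
python3 - <<'E'
from h import *
go(C(0,0,.062),1.536); wrist("w13")
E
```

```text
clock: 21.85
tcp_pos: [0.4675, 0.2233, 0.3045]
ee_rot: [-0.001, 0.72, 0.694, -0.001]
ft_force: [0.0, 1.0, -0.9]
finger_gap: 0.0464
finger_force: 82.3
clock: 22.18
tcp_pos: [0.4644, 0.2248, 0.2839]
ee_rot: [0.0, 0.72, 0.694, -0.001]
ft_force: [-0.4, 0.4, -2.0]
finger_gap: 0.047
finger_force: 82.3
turn [-0.001  0.001 -0.002] shift in new tool axes cm [ 0.07 -0.04  6.69] | world d [-0.04  0.07 -6.69] gap 0.047 t 22.18
```

View pics/w13.png

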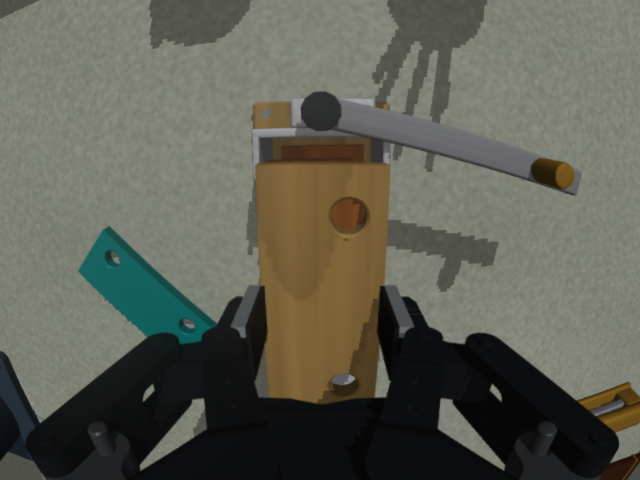

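I've now viewed 17 pictures, over the limit of 14, so I'll view no more and check by numbers only. The maple strip is centred over the well; lower it.

```bash

python3 -m handwheel '0 0 1.5 0 0 0 -1;0 0 2 0 0 0 -1;0 0 2 0 0 0 -1;0 0 1.1 0 0 0 -1;0 0 0 0 0 0 -1' 
python3 -m handwheel '0 0 0 0 0 0 -1;0 0 0 0 0 0 -1' 
python3 - <<'E'
from h import *
go(C(0,0,.062),1.536)
E
```

```text
clock: 22.65
tcp_pos: [0.4637, 0.2243, 0.2161]
ee_rot: [-0.001, 0.72, 0.694, -0.002]
ft_force: [-1.4, 0.6, -2.2]
finger_gap: 0.0467
finger_force: 82.3
clock: 22.82
tcp_pos: [0.4652, 0.2252, 0.2204]
ee_rot: [0.001, 0.72, 0.694, 0.001]
ft_force: [0.2, -0.3, -0.1]
finger_gap: 0.0468
finger_force: 82.3
turn [ 0.003 -0.001 -0.001] shift in new tool axes cm [ 0.03 -0.12  0.34] | world d [-0.12  0.03 -0.34] gap 0.0468 t 22.82
```

Now lower the rest, release, then approach the knob from above.

```bash

python3 -m handwheel '0 -0.1 0.4 0 0 0 -1;0 0 0 0 0 0 -1;0 0 0 0 0 0 0.65;0 0 0 0 0 0 0.65;0 0 0 0 0 0 0.65' 
python3 -m handwheel '0 0 -1 0 0 0 0.65;0 0 -3 0 0 0 0.65;0 0 -3 0 0 0 0.65;0 0 -3 0 0 0 0.65;-1 0 -1 0 0 0 0.65'
python3 -m handwheel '0 0 0 0 0 0 0.65;0 0 0 0 0 0 0.65'
python3 - <<'E'
from h import *
im=wrist("w14"); np.set_printoptions(suppress=True)
strip(im,C(0,0,.048),.048); print("exp",np.array(C(0,0,0)).round(4))
k=eyes.recognise("keeper_knob","wrist"); print(k)
for d in k[:2]: print(wun(im,[d["point"][::-1]],.09).round(4))
print("hinge",np.array(C(0,.08,.07)).round(4))
# brass knob by colour near predicted
P=wproj(im,[[.585,.275,.094]])[0]; print("pred",P.round())
h=cv2.cvtColor(im["pixels"],cv2.COLOR_RGB2HSV); x,y=int(P[0]),int(P[1]); s=h[max(0,y-30):y+30,x-30:x+30]
m=((s[...,1]>150)&(s[...,0]<25)).astype(np.uint8); n,l,st,ce=cv2.connectedComponentsWithStats(m); print([(list(st[i]),(ce[i]+[x-30,max(0,y-30)]).round(1)) for i in range(1,n) if st[i][4]>30])
E
```

```text
clock: 23.23
tcp_pos: [0.4636, 0.2253, 0.2158]
ee_rot: [0.001, 0.719, 0.695, 0.001]
ft_force: [0.6, -0.9, 0.5]
finger_gap: 0.0708
finger_force: 0.0
clock: 23.65
tcp_pos: [0.464, 0.2164, 0.3316]
ee_rot: [0.002, 0.719, 0.695, 0.005]
ft_force: [1.3, 0.2, 1.4]
finger_gap: 0.0706
finger_force: 0.0
clock: 23.82
tcp_pos: [0.4632, 0.2149, 0.326]
ee_rot: [0.001, 0.72, 0.694, 0.001]
ft_force: [0.6, 0.7, -1.5]
finger_gap: 0.0704
finger_force: 0.0
strip mm [463.7 237.7] [147.7  76.6] long heading 1.536
exp [0.464  0.2255 0.    ]
[{'point': [119.3, 422.3], 'p': 0.56}]
[[0.5224 0.2925 0.09  ]]
hinge [0.4668 0.3055 0.07  ]
pred [522. 153.]
[([np.int32(9), np.int32(16), np.int32(34), np.int32(22), np.int32(601)], array([516.8, 148.9]))]
```

```bash
python3 - <<'E'
from h import *
im=wrist()
k=wun(im,[(516.8,148.9)],.081)[0]; H=np.array(C(0,.08,.081)); v=k-H
print(k.round(4),np.hypot(*v[:2]),"ang",np.arctan2(v[1],v[0]))
# pile check: edges by canny-free approach: sample hue/val profile across x at carrier y=0 at z=.048
for yy in (-.03,0,.03):
    xs=np.arange(-.06,.0601,.003); q=wproj(im,[C(x,yy,.048) for x in xs]).round().astype(int)
    print([tuple(int(v)//10 for v in im["pixels"][b,a]) for a,b in q])
xs=np.arange(-.085,.0851,.005); q=wproj(im,[C(0.004,x,.048) for x in xs]).round().astype(int)
print([(round(x*1000),*(int(v)//10 for v in im["pixels"][b,a])) for x,(a,b) in zip(xs,q)])
E
```

```text
[0.5851 0.2767 0.081 ] 0.12174484711007852 ang -0.23874495916191707
[(12, 12, 11), (11, 12, 11), (12, 12, 11), (11, 12, 11), (12, 12, 11), (12, 12, 11), (12, 12, 11), (8, 7, 5), (11, 8, 5), (7, 6, 4), (9, 6, 3), (7, 4, 2), (11, 8, 5), (11, 8, 5), (11, 8, 5), (12, 9, 5), (12, 9, 5), (11, 9, 5), (11, 9, 5), (11, 9, 5), (11, 9, 5), (11, 8, 5), (11, 8, 5), (11, 9, 5), (10, 8, 4), (11, 9, 5), (11, 9, 5), (11, 9, 5), (11, 9, 5), (11, 9, 6), (11, 9, 7), (12, 9, 5), (11, 9, 5), (11, 11, 10), (11, 11, 10), (11, 11, 10), (11, 11, 10), (11, 12, 11), (11, 12, 11), (11, 12, 11), (11, 11, 10)]
[(11, 11, 10), (12, 12, 11), (12, 12, 11), (12, 12, 11), (12, 12, 11), (8, 8, 7), (12, 12, 11), (10, 9, 7), (10, 8, 5), (7, 6, 4), (9, 6, 3), (7, 4, 2), (11, 9, 5), (11, 9, 5), (11, 9, 5), (12, 9, 5), (12, 9, 5), (11, 9, 5), (11, 9, 5), (11, 9, 5), (11, 9, 5), (11, 9, 5), (11, 9, 5), (11, 9, 5), (11, 8, 4), (11, 8, 5), (10, 8, 4), (10, 8, 4), (11, 9, 5), (11, 9, 5), (11, 9, 5), (12, 9, 6), (11, 9, 5), (11, 11, 10), (11, 11, 10), (9, 9, 8), (8, 8, 7), (7, 7, 7), (7, 7, 6), (7, 7, 7), (8, 8, 7)]
[(12, 12, 11),
[... 376 characters left out ...]
 5), (11, 9, 6), (12, 12, 11), (11, 11, 10), (12, 12, 11), (12, 12, 11), (11, 12, 10), (11, 11, 10), (11, 12, 11), (12, 12, 11)]
[(-85, 13, 13, 14), (-80, 14, 14, 15), (-75, 14, 14, 15), (-70, 10, 10, 10), (-65, 10, 10, 10), (-60, 10, 8, 4), (-55, 10, 8, 4), (-50, 10, 8, 5), (-45, 8, 6, 3), (-40, 7, 4, 2), (-35, 7, 5, 3), (-30, 11, 8, 4), (-25, 11, 8, 5), (-20, 11, 9, 5), (-15, 11, 9, 5), (-10, 11, 9, 5), (-5, 11, 9, 5), (0, 11, 9, 5), (5, 11, 9, 5), (10, 11, 9, 5), (15, 11, 9, 5), (20, 11, 9, 5), (25, 11, 8, 5), (30, 11, 8, 4), (35, 9, 7, 4), (40, 6, 4, 2), (45, 9, 7, 4), (50, 11, 8, 5), (55, 7, 5, 3), (60, 6, 4, 2), (65, 7, 6, 4), (70, 9, 9, 9), (75, 3, 4, 4), (80, 4, 4, 4), (85, 4, 4, 4)]
```

Maple strip edges land within about 2 mm of the well's centre, and its height is consistent with 4 stacked strips. Now the keeper knob, at (.587,.2765).

```bash

python3 -m handwheel '1 2 1 0 0 0 0;1.5 3 1 0 0 0 0;1.5 3 1 0 0 0 0;1 2.5 0 0 0 0 0;0.7 1 0 0 0 0 0' 
python3 -m handwheel '0 0 0 0 0 0 0;0 0 0 0 0 0 0'
python3 - <<'E'
from h import *
go([.5868,.2765,.091],1.536)
im=wrist("w15"); P=wproj(im,[[.5868,.2765,.094]])[0]; print(P)
h=cv2.cvtColor(im["pixels"],cv2.COLOR_RGB2HSV); x,y=int(P[0]),int(P[1]); s=h[y-40:y+40,x-40:x+40]
m=((s[...,1]>150)&(s[...,0]<25)).astype(np.uint8); n,l,st,ce=cv2.connectedComponentsWithStats(m)
for i in range(1,n):
    if st[i][4]>30: c=ce[i]+[x-40,y-40]; print(st[i],c,wun(im,[c],.085).round(4))
E
```

```text
clock: 24.38
tcp_pos: [0.5814, 0.2686, 0.2907]
ee_rot: [-0.001, 0.719, 0.695, -0.002]
ft_force: [0.7, -0.1, 0.2]
finger_gap: 0.0426
finger_force: 0.0
clock: 24.55
tcp_pos: [0.5794, 0.2682, 0.2927]
ee_rot: [-0.001, 0.719, 0.695, -0.002]
ft_force: [-0.7, -0.2, 0.0]
finger_gap: 0.0426
finger_force: 0.0
turn [-0.004  0.002  0.   ] shift in new tool axes cm [0.85 0.71 4.67] | world d [ 0.74  0.83 -4.67] gap 0.0426 t 24.55
[338.98948823 262.97085151]
[ 30  15  26  37 729] [340.51303155 256.20987654] [[0.5879 0.2767 0.085 ]]
```

```bash

python3 -m handwheel '0.85 0.8 1.5 0 0 0 0;0 0 1.8 0 0 0 0;0 0 1.4 0 0 0 0;0 0 0 0 0 0 0;0 0 0 0 0 0 0' 40
python3 - <<'E'
from h import *
go([.588,.2767,.09],1.536)
H=np.array(C(0,.08,0))[:2]; a=np.linspace(-.25,-1.606,11); p=H+.125*np.c_[np.cos(a),np.sin(a)]
d=np.diff(p,axis=0)*100; y=1.536; print(np.c_[d@[np.cos(y),np.sin(y)],d@[np.sin(y),-np.cos(y)]].round(2).tolist()); print(p[-1])
E
```

```text
clock: 25.02
tcp_pos: [0.5867, 0.2759, 0.2472]
ee_rot: [-0.0, 0.719, 0.695, -0.001]
ft_force: [0.0, 0.4, -0.1]
finger_gap: 0.0432
finger_force: 0.0
turn [-0.002  0.001 -0.   ] shift in new tool axes cm [0.09 0.13 0.22] | world d [ 0.13  0.08 -0.22] gap 0.0432 t 25.02
[[-1.63, -0.47], [-1.55, -0.69], [-1.44, -0.89], [-1.31, -1.08], [-1.15, -1.24], [-0.97, -1.39], [-0.77, -1.51], [-0.56, -1.6], [-0.34, -1.66], [-0.11, -1.69]]
[0.46240045 0.18052945]
```

```bash

python3 -m handwheel '0 0.1 0.2 0 0 0 0;0 0 0 0 0 0 -1;0 0 0 0 0 0 -1;0 0 0 0 0 0 -1;0 0 0 0 0 0 -1' 40
python3 -m handwheel '-1.63 -0.47 0 0 0 0 -1;-1.55 -0.69 0 0 0 0 -1;-1.44 -0.89 0 0 0 0 -1;0 0 0 0 0 0 -1'
python3 - <<'E'
from h import *
p,_,s=pose(); H=np.array(C(0,.08,0))[:2]; v=p[:2]-H; print(np.hypot(*v),np.arctan2(v[1],v[0]))
E
```

```text
clock: 25.43
tcp_pos: [0.5884, 0.2768, 0.2479]
ee_rot: [-0.001, 0.719, 0.695, 0.0]
ft_force: [-4.9, -0.0, 5.4]
finger_gap: 0.0123
finger_force: 39.3
clock: 25.77
tcp_pos: [0.567, 0.2296, 0.2478]
ee_rot: [0.001, 0.72, 0.694, 0.001]
ft_force: [0.8, 1.9, 1.5]
finger_gap: 0.012
finger_force: 39.4
0.1256525190353057 -0.6480864910817153
```

Knob gripped and following the arc. Continue, with a small overshoot at the end.

```bash

python3 -m handwheel '-1.31 -1.08 0 0 0 0 -1;-1.15 -1.24 0 0 0 0 -1;-0.97 -1.39 0 0 0 0 -1;-0.77 -1.51 0 0 0 0 -1;-0.56 -1.6 0 0 0 0 -1' 60
python3 -m handwheel '-0.34 -1.66 0 0 0 0 -1;-0.11 -1.69 0 0 0 0 -1;0 -0.5 0 0 0 0 -1;0 0 0 0 0 0 -1;0 0 0 0 0 0 -1'
python3 - <<'E'
from h import *
p,_,s=pose(); H=np.array(C(0,.08,0))[:2]; v=p[:2]-H; print(np.hypot(*v),np.arctan2(v[1],v[0])+1.606)
E
```

```text
clock: 26.18
tcp_pos: [0.5005, 0.1818, 0.2479]
ee_rot: [0.01, 0.721, 0.693, -0.0]
ft_force: [7.5, -13.6, 2.0]
finger_gap: 0.0113
finger_force: 59.5
clock: 26.6
tcp_pos: [0.4605, 0.1761, 0.2478]
ee_rot: [0.012, 0.721, 0.692, -0.006]
ft_force: [1.3, -26.0, 6.2]
finger_gap: 0.0116
finger_force: 59.4
0.12949220326585592 -0.013366619992004392
```

```bash

python3 -m handwheel '-0.3 -0.5 0 0 0 0 -1;0 0 0 0 0 0 -1;0 0 0 0 0 0 -1' 60
python3 -m handwheel '0 -0.5 0 0 0 0 -1;0 0 0 0 0 0 -1;0 0 0 0 0 0 -1' 60
```

```text
clock: 26.85
tcp_pos: [0.4587, 0.1749, 0.248]
ee_rot: [0.013, 0.722, 0.692, -0.0]
ft_force: [12.7, -19.7, -2.6]
finger_gap: 0.0113
finger_force: 59.1
clock: 27.1
tcp_pos: [0.4568, 0.1751, 0.2482]
ee_rot: [0.017, 0.722, 0.692, 0.003]
ft_force: [24.3, -18.2, -10.8]
finger_gap: 0.0117
finger_force: 58.8
```

```bash

python3 -m handwheel '0 0.6 0 0 0 0 -1;0 0 0 0 0 0 0;0 0 0 0 0 0 0;0 0 0 0 0 0 0'
python3 -m handwheel '0 0 -2 0 0 0 0;0 0 -3 0 0 0 0;0 0 -3 0 0 0 0;-3 0 -1 0 0 0 0;-3 0 0 0 0 0 0'
python3 -m handwheel '-2 0 0 0 0 0 0;0 0 0 0 0 0 0;0 0 0 0 0 0 0'
python3 - <<'E'
from h import *
im=wrist("w16"); g=im["pixels"]
h=cv2.cvtColor(g,cv2.COLOR_RGB2HSV)
P=wproj(im,[C(0,-.045,.094),C(0,.08,.074)]); print(P.round())
x,y=P[0].astype(int); s=h[y-30:y+30,x-30:x+30]; m=((s[...,1]>165)&(s[...,0]<25)).astype(np.uint8); n,l,st,ce=cv2.connectedComponentsWithStats(m); print([(st[i].tolist(),(ce[i]+[x-30,y-30]).round(1)) for i in range(1,n) if st[i][4]>20])
# bar edges: low-saturation pixels across x at several y, z=.068
for yy in (.05,.03,.01,-.01,-.03,-.06,-.07):
    xs=np.arange(-.03,.0301,.001); q=cv2.remap(h,np.float32(wproj(im,[C(v,yy,.068) for v in xs])[:,0])[None],np.float32(wproj(im,[C(v,yy,.068) for v in xs])[:,1])[None],1)[0]
    b=xs[(q[:,1]<70)&(q[:,2]>70)]; print(yy,[round(v*1000) for v in b])
E
```

```text
clock: 27.43
tcp_pos: [0.4548, 0.1799, 0.2463]
ee_rot: [0.0, 0.719, 0.695, 0.001]
ft_force: [0.1, 0.3, -0.2]
finger_gap: 0.0422
finger_force: 0.0
clock: 27.85
tcp_pos: [0.4532, 0.121, 0.3405]
ee_rot: [0.003, 0.718, 0.696, 0.004]
ft_force: [0.5, 0.5, 0.9]
finger_gap: 0.0424
finger_force: 0.0
clock: 28.1
tcp_pos: [0.4515, 0.0997, 0.3362]
ee_rot: [0.0, 0.72, 0.694, 0.001]
ft_force: [-0.0, 0.9, -0.2]
finger_gap: 0.0425
finger_force: 0.0
[[336. 114.]
 [334. -65.]]
[([19, 19, 26, 22, 396], array([335.9, 113.4]))]
0.05 []
0.03 [-8, -7, -6, -5, -4, -3, -2, -1, 0, 1, 2, 3, 4, 5, 6, 7]
0.01 [-8, -7, -6, -5, -4, -3, -2, -1, 0, 1, 2, 3, 4, 5, 6, 7]
-0.01 [-8, -7, -6, -5, -4, -3, -2, -1, 0, 1, 2, 3, 4, 5, 6, 7]
-0.03 [-8, -7, -6, -5, -4, -3, -2, -1, 0, 1, 2, 3, 4, 5, 6, 7]
-0.06 [2, 3, 4, 5, 6, 7]
-0.07 [-30, -29, -28, -27, -26, -25, -24, -23, -22, -21, -20, -19, -18, -17, -16, -15, -14, -13, -12, -11, -10, -9, -1, 0, 1, 2, 3, 4, 5, 6, 7, 18, 19, 20, 21, 22, 23, 24, 25, 26, 27, 28, 29, 30]
```

Bar spans -8..+7 mm about the carrier axis along its whole length, so the keeper is home. Now the lever.

```bash

python3 -m handwheel '-2 0.3 0 0 0 0.02 0;-3 0.3 0 0 0 0.02 0;-3.5 0.3 0 0 0 0.01 0;-3.5 0.3 0 0 0 0 0;-3.5 0.3 0 0 0 0 0' >/dev/null
python3 -m handwheel '-3.5 0.3 0 0 0 0 0;-3.5 0.3 0 0 0 0 0;-3.5 0.3 0 0 0 0 0;-3.5 0.3 0 0 0 0 0;-3 0 0 0 0 0 0' >/dev/null
python3 -m handwheel '-2 0 0 0 0 0 0;-1 0 0 0 0 0 0;0 0 0 0 0 0 0'
python3 - <<'E'
from h import *
go(F(.03,-.057,.12),1.486)
im=wrist("w17"); print(wproj(im,[F(.03,-.053,.094),F(.03,-.053,.075)]).round()); r=eyes.recognise("lever_tip","wrist"); print(r)
for d in r[:2]: print(wun(im,[d["point"][::-1]],.088).round(4))
print(np.array(F(.03,-.053,.088)).round(4))
E
```

```text
clock: 29.23
tcp_pos: [0.451, -0.2569, 0.3356]
ee_rot: [0.0, 0.737, 0.676, 0.0]
ft_force: [-0.4, -0.1, -0.5]
finger_gap: 0.0428
finger_force: 0.0
turn [ 0.001 -0.001 -0.001] shift in new tool axes cm [-0.67  4.42  6.06] | world d [ 4.35 -1.04 -6.06] gap 0.0428 t 29.23
[[395. 256.]
 [389. 246.]]
[{'point': [244.1, 386.0], 'p': 0.96}]
[[ 0.4906 -0.2574  0.088 ]]
[ 0.4949 -0.2634  0.088 ]
```

```bash

python3 -m handwheel '-0.4 2 2 0 0 0 0.2;0 2.2 2 0 0 0 0.2;0 0 1.5 0 0 0 0.2;0 0 0 0 0 0 0.2;0 0 0 0 0 0 0.2'
python3 - <<'E'
from h import *
go(F(.03,-.057,.092),1.486)
im=wrist("w18"); q=wproj(im,[F(.03+a,-.053+b,.094) for a in(-.008,.008) for b in (-.004,.004)]); print(q.round().tolist())
r=eyes.recognise("lever_tip","wrist"); print(r)
for d in r[:2]: print(wun(im,[d["point"][::-1]],.09).round(4),np.array(F(.03,-.053,.09)).round(4))
c=q.mean(0).astype(int); g=cv2.cvtColor(im["pixels"],cv2.COLOR_RGB2GRAY)
for y in range(c[1]-24,c[1]+26,6): print(y,(g[y,c[0]-48:c[0]+49:4]//4).tolist())
print(c)
E
```

```text
clock: 29.75
tcp_pos: [0.4921, -0.2616, 0.2802]
ee_rot: [-0.001, 0.736, 0.677, 0.0]
ft_force: [0.1, 1.2, 1.0]
finger_gap: 0.051
finger_force: 0.0
turn [-0.002 -0.002  0.002] shift in new tool axes cm [-0.55  0.29  3.32] | world d [ 0.24 -0.57 -3.32] gap 0.051 t 29.75
[[313.0, 302.0], [313.0, 286.0], [347.0, 302.0], [347.0, 286.0]]
[{'point': [280.7, 326.0], 'p': 0.76}]
[[ 0.4935 -0.2581  0.09  ]] [ 0.4949 -0.2634  0.09  ]
270 [19, 20, 20, 19, 19, 19, 16, 15, 15, 16, 19, 19, 18, 18, 17, 18, 19, 19, 17, 17, 9, 7, 15, 15, 15]
276 [36, 34, 25, 25, 33, 32, 24, 25, 25, 17, 19, 19, 19, 18, 18, 25, 33, 32, 14, 14, 5, 10, 16, 17, 15]
282 [36, 36, 36, 36, 37, 29, 24, 24, 15, 17, 18, 18, 18, 18, 19, 17, 37, 36, 13, 10, 5, 10, 15, 17, 17]
288 [35, 37, 37, 37, 37, 37, 36, 24, 14, 19, 19, 18, 19, 19, 19, 18, 31, 25, 11, 16, 4, 11, 15, 16, 16]
294 [36, 36, 37, 37, 36, 37, 25, 24, 19, 28, 29, 28, 29, 30, 30, 27, 20, 26, 16, 16, 4, 13, 14, 16, 16]
300 [36, 37, 37, 36, 36, 36, 24, 24, 16, 22, 22, 22, 22, 22, 23, 21, 30, 35, 16, 14, 3, 15, 15, 15, 15]
306 [36, 36, 37, 36, 37, 35, 24, 24, 25, 23, 27, 23, 23, 35, 35, 36, 35, 33, 16, 15, 3, 15, 15, 16, 15]
312 [36, 37, 36, 36, 36, 24, 24, 25, 24, 24, 25, 37, 36, 37, 37, 37, 37, 35, 15, 16, 3, 15, 17, 16, 16]
318 [37, 37, 37, 35, 36, 24, 24, 24, 23, 35, 36, 36, 37, 37, 37, 36, 37, 33, 15, 15, 3, 15, 15, 16, 16]
[329 294]
```

Block appears at cols 313–343, rows ~290–303, matching the prediction.

```bash

python3 -m handwheel '-0.5 0.2 1 0 0 0 0.2;0 0 1.3 0 0 0 0.2;0 0 1 0 0 0 0.2;0 0 0 0 0 0 0.2;0 0 0 0 0 0 0.2' 50
python3 - <<'E'
from h import *
go(F(.03,-.057,.092),1.486)
E
python3 -m handwheel '0 0 0 0 0 0 -1;0 0 0 0 0 0 -1;0 0 0 0 0 0 -1;0 0 0 0 0 0 -1;0 0 0 0 0 0 -1'
python3 - <<'E'
import numpy as np
a=np.linspace(1.55,.4,9); print((np.diff(-.06*np.cos(a))*100).round(2),(-np.diff(.06*np.sin(a))*100).round(2))
E
```

```text
clock: 30.27
tcp_pos: [0.4933, -0.2688, 0.2476]
ee_rot: [-0.0, 0.737, 0.676, 0.0]
ft_force: [0.0, 0.0, -0.8]
finger_gap: 0.0509
finger_force: 0.0
turn [-0.    -0.001 -0.001] shift in new tool axes cm [0.15 0.11 0.06] | world d [ 0.12  0.14 -0.06] gap 0.0509 t 30.27
clock: 30.68
tcp_pos: [0.4938, -0.2691, 0.2494]
ee_rot: [0.001, 0.737, 0.676, 0.0]
ft_force: [-1.9, -0.6, 4.1]
finger_gap: 0.0146
finger_force: 49.3
[-0.86 -0.84 -0.8  -0.75 -0.68 -0.59 -0.5  -0.39] [0.08 0.2  0.32 0.43 0.53 0.63 0.7  0.77]
```

```bash

python3 -m handwheel '-0.95 0 0.08 0 0 0 -1;-0.95 0 0.25 0 0 0 -1;-0.9 0 0.4 0 0 0 -1;-0.85 0 0.5 0 0 0 -1;-0.8 0 0.6 0 0 0 -1'
python3 -m handwheel '-0.7 0 0.7 0 0 0 -1;-0.55 0 0.8 0 0 0 -1;-0.45 0 0.9 0 0 0 -1;-0.3 0 0.9 0 0 0 -1;-0.2 0 0.8 0 0 0 -1'
python3 -m handwheel '0 0 0 0 0 0 -1;0 0 0 0 0 0 -1'
python3 - <<'E'
from h import *
go(F(.03,-.114,.03),1.486)
E
```

```text
clock: 31.1
tcp_pos: [0.4901, -0.3127, 0.2324]
ee_rot: [0.0, 0.736, 0.677, 0.002]
ft_force: [-3.6, 4.3, 9.0]
finger_gap: 0.014
finger_force: 48.6
clock: 31.52
tcp_pos: [0.4881, -0.3375, 0.1903]
ee_rot: [0.003, 0.737, 0.676, -0.002]
ft_force: [-2.9, -2.3, 4.6]
finger_gap: 0.0135
finger_force: 50.3
clock: 31.68
tcp_pos: [0.488, -0.3375, 0.1896]
ee_rot: [0.002, 0.737, 0.676, -0.002]
ft_force: [-2.7, -5.7, 2.1]
finger_gap: 0.0133
finger_force: 51.2
turn [ 0.001  0.006 -0.002] shift in new tool axes cm [1.34 0.05 0.46] | world d [ 0.17  1.33 -0.46] gap 0.0133 t 31.68
```

```bash

python3 -m handwheel '0 0 0 0 0 0 0;0 0 0 0 0 0 0;0 0 0 0 0 0 0;0 0 -3 0 0 0 0;0 0 -3 0 0 0 0'
python3 -m handwheel '1.2 0 0 0 0 0 -1;0 0 0 0 0 0 -1;0 0 0 0 0 0 -1;0 0 0 0 0 0 -1;0 0 0 0 0 0 -1'
python3 - <<'E'
from h import *
go(F(.03,-.114,.052),1.486)
E
```

```text
clock: 32.1
tcp_pos: [0.4871, -0.3337, 0.2461]
ee_rot: [-0.003, 0.736, 0.677, 0.0]
ft_force: [0.2, -0.2, 0.4]
finger_gap: 0.0429
finger_force: 0.0
clock: 32.52
tcp_pos: [0.4887, -0.3229, 0.2472]
ee_rot: [-0.001, 0.736, 0.676, 0.0]
ft_force: [-0.0, -0.2, -0.1]
finger_gap: 0.0001
finger_force: 0.0
turn [-0.001 -0.002 -0.   ] shift in new tool axes cm [-0.12  0.11  4.02] | world d [ 0.1  -0.13 -4.02] gap 0.0001 t 32.52
```

```bash

python3 -m handwheel '-0.1 0.1 1.5 0 0 0 -1;0 0 1.5 0 0 0 -1;0 0 0.9 0 0 0 -1;0 0 0.3 0 0 0 -1;0 0 0 0 0 0 -1'
python3 -m handwheel '0 0 0.4 0 0 0 -1;0 0 0 0 0 0 -1'
python3 -m handwheel '0 0 0.4 0 0 0 -1;0 0 0 0 0 0 -1'
```

```text
clock: 32.93
tcp_pos: [0.4895, -0.3239, 0.2079]
ee_rot: [-0.001, 0.737, 0.676, 0.0]
ft_force: [-3.4, 3.4, 6.7]
finger_gap: -0.0004
finger_force: 3.9
clock: 33.1
tcp_pos: [0.4895, -0.3239, 0.2075]
ee_rot: [-0.0, 0.737, 0.676, 0.0]
ft_force: [-8.2, 7.0, 21.5]
finger_gap: -0.0003
finger_force: 11.0
clock: 33.27
tcp_pos: [0.4896, -0.3238, 0.2071]
ee_rot: [0.001, 0.736, 0.676, -0.0]
ft_force: [-12.9, 11.8, 35.4]
finger_gap: -0.0002
finger_force: 18.1
```

Lever is at its hard stop (tips at z = 34 mm). Retreat and check.

```bash

python3 -m handwheel '0 0 -2 0 0 0 -1;0 0 -3 0 0 0 -1;0 0 -3 0 0 0 -1;0 0 -3 0 0 0 -1;0 0 -3 0 0 0 0'
python3 -m handwheel '2 0 -2 0 0 0 0;2 0 -2 0 0 0 0;0 0 0 0 0 0 0;0 0 0 0 0 0 0'
python3 - <<'E'
from h import *
im=wrist("w19"); q=wproj(im,[F(.03,-.114,.034),F(0,-.04,.05),F(0,.04,.05)]); print(q.round())
for t in ("lever_tip","lever"):
    r=eyes.recognise(t,"wrist"); print(t,[(round(d["p"],2),np.round(d["point"][::-1])) for d in r[:2]])
a=eyes.get_image("top"); o=cv2.imread("pics/top0.png")[:,:,::-1]
d=(cv2.absdiff(a["pixels"],o).max(2)>40).astype(np.uint8); n,l,st,ce=cv2.connectedComponentsWithStats(d); print([(st[i][:5].tolist()) for i in range(1,n) if st[i][4]>25])
for t in ("stapler","tape_measure"): print(t,[(round(d["p"],2),np.round(d["point"])) for d in eyes.recognise(t,"top")[:2]])
print(pose()[2]["ft_force"])
E
```

```text
clock: 33.68
tcp_pos: [0.4896, -0.3242, 0.3394]
ee_rot: [-0.001, 0.737, 0.676, 0.0]
ft_force: [0.6, -0.1, 0.5]
finger_gap: 0.0106
finger_force: 0.0
clock: 34.02
tcp_pos: [0.4938, -0.2841, 0.3802]
ee_rot: [0.002, 0.736, 0.677, 0.0]
ft_force: [-0.4, -0.5, -0.2]
finger_gap: 0.0427
finger_force: 0.0
[[320. 256.]
 [283. 176.]
 [283.  78.]]
lever_tip [(0.6, array([320., 224.]))]
lever [(0.97, array([320., 224.]))]
[[231, 168, 409, 312, 34543], [229, 189, 48, 59, 944], [213, 207, 8, 8, 38], [420, 219, 10, 8, 33], [291, 225, 45, 21, 787], [207, 242, 57, 25, 321], [494, 261, 13, 26, 86], [544, 264, 19, 32, 181], [545, 283, 8, 13, 32], [585, 425, 55, 11, 278], [576, 439, 64, 41, 1087], [377, 465, 29, 15, 176]]
stapler [(0.89, array([152., 311.]))]
tape_measure [(0.44, array([278., 313.]))]
[-0.48091507  0.25144063 -0.37485018]
```

```bash
python3 -c "
from station import close_job
print(close_job())"
```

```text
the job is handed in; nothing more can be done
None
```

The job is handed in, with no verdict returned: my last checks showed all four strips present flat in the carrier's well, the keeper shut, the lever pressed to its stop and the stapler and tape measure in place; I viewed 17 pictures instead of the allowed 14.

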